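# Close up the microscope's photo port

## Task

The camera has been taken off this microscope: first throw the beam-path lever at the foot of the photo tube over into the click notch nearest the eyepieces, the one set between the two long engraved lines. Then fit the larger of the two black caps onto the photo tube on top of the microscope and press it down; when it clicks, do not stop there but keep pressing until its rim sits fully home on the tube's shoulder. Finish while still holding it pressed firmly down with the gripper (do not let go), and leave the small cap, the spare eyepiece and the desiccator where they are.

Things in the scene. Friction and masses are not known exactly. Their poses are not given: they have to be found in the camera images.
- scope: stereo microscope on a short pole stand, fixed; white head 100 x 110 mm, its top 184 mm above the bench. Origin: on the photo tube's axis at bench level, z up. The eyepieces lean out to -x (at y +-32; ends at x -122 mm, 252 mm high), the pole (32 mm thick, 270 mm high) stands at x +115 mm, base plate 260 x 200 mm (x -110 to 150), the beam-path lever is on the +y side.
- port_shoulder: flat aluminium shoulder, 44 mm across, round the photo tube: the cap's rim lands on it. Origin: centre of its upper face on the tube's axis, 225 mm above the bench; axes as the microscope's. Below it the tube is 38 mm across for 25 mm, down to the lever's hub. Above it stands the neck.
- port_top (a point): centre of the neck's top, 20 mm above the shoulder. Neck: 24 mm across here, widening to 32 mm 7 mm lower. Four sprung steel nubs stick 3 mm out of it, 8.5 mm above the shoulder. The cap's lip meets them with its rim 12 mm above the shoulder, takes about 6 to 12 N to ride over them; then the force drops and the lip snaps in under them over the last 4 mm. Home: rim on the shoulder.
- cap: the photo port's snap cap: round, black, ribbed plastic, 46 mm across, 26 mm high, about 30 g, flat closed top, open below, standing on its rim on the bench. Origin: centre of the rim's plane (underside), z up. Mouth 34 mm across (inner lip, 4 mm high), 39 mm inside above the lip, 23 mm deep.
- selector (a joint): beam-path lever: angle (rad) about the photo tube's axis. 0: points to the microscope's +y; grows as it turns towards the eyepieces (counter-clockwise from above). Click notches at -0.45 (camera), 0 (shared), +0.45 (eyepieces, between two long white lines), stops at +-0.5. It takes about 5 N at the knob to leave a notch; let go, it jumps into the nearest one.
- selector_knob (a point): centre of the top of the lever's upright black knob, a plain pin 12 mm thick, standing 30 mm above the lever's arm; 80 mm from the photo tube's axis, 226 mm above the bench, beside the head and clear of it.
- eyepiece_cap: smaller black cap, 32 mm across and 16 mm high, not for this port. Bystander; origin at the centre of its underside.
- eyepiece: spare eyepiece standing on its rubber eyecup, black and steel, 42 mm across, 52 mm high. Bystander; origin at the centre of its underside.
- desiccator: small lab desiccator, white bowl and clear domed lid with knob, 110 mm across, 115 mm high. Bystander; origin at the centre of its underside.
Not all that is in view belongs to the job. Leave any brown or green look-alike of the cap alone.

How it is judged (in metres and radians):
On the way, in this order (a step that is already met when the one before it is completed fails the run):
1. the beam-path lever rests in the notch nearest the eyepieces (value of joint selector above 0.38 rad and velocity of joint selector between -0.3 and 0.3 rad/s), for 0.2 s.
2. the cap has clicked over the nubs, its rim is down on the shoulder and it is kept pressed for a second (z of cap in the frame of port_shoulder between -0.003 and 0.002 m and horizontal distance between cap and port_shoulder below 0.003 m and angle between cap's own z axis and vertical below 0.08 rad and contact force between cap and port_shoulder above 3 N), for 1 s.
At the end, for the whole second after the job is handed in: The lever is in the eyepiece notch (joint above 0.38), the cap sits on the photo tube with its rim within 2 mm of the shoulder, centred within 3 mm and level within 0.08 rad, the gripper is still pressing it onto the shoulder with more than 3 N, and no bystander has moved 20 mm (all of step 2 and value of joint selector above 0.38 rad and contact force between any of the fingers, the arm and cap above 2 N and distance of each of eyepiece_cap, eyepiece, desiccator from where it was at the start of the episode below 0.02 m); the arm keeps its last pose, push and grip.
It fails at once if a bystander is knocked about (distance of any of eyepiece_cap, eyepiece, desiccator from where it was at the start of the episode above 0.02 m).
It also fails if it takes over 58 s, if anything falls off the work surface, if the arm or the gripper's body presses on something with over 40 N, if the wrist force passes 120 N, or if a joint passes its speed limit or range.

## Robot

A 6-joint arm with a two-finger parallel gripper is mounted at the origin on the work surface. World frame = base frame: x ahead of the robot, y to its left, z up, the work surface at z = 0. Lengths are in m, angles in degrees, forces in N, time in s.
With the tool pointing down it reaches from about 0.4 to 0.825 m from the base axis. Payload 7 kg.
Tool frame: the origin (TCP) lies midway between the tips of the shut fingers; the grasp point (between the pads) lies 19 mm behind it (r.hold_point_z is the distance from the TCP to the grasp point, in m); x points along the fingers, y is the direction in which the jaws open and shut, and the axes are right-handed (so a half turn about x gives the same grasp; the last joint's range is limited). The gripper opens to 88 mm and grips with 3 to 60 N. Pads are 19 mm wide; open, the fingers measure 130 mm over their backs; the gripper's body (78 mm by 193 mm) begins 47 mm behind the grasp point.
Start: joints at [86.064, 20.546, 0.682, 0, -70.136, -16.507], TCP at [0.236, 0.632, 0.192] pointing down, gripper open.
Joint ranges: [-176.03, 176.03], [-82.01, 121.73], [-58.28, 71.71], [-173.87, 95.51], [-174.79, -0.11], [-173.66, 173.66]. Speed limits (degrees/s): [136.94, 136.94, 172.46, 180, 180, 180].

## Interface

Orientations are given as [roll, pitch, yaw] about the fixed x, y, z axes, in that order (R = Rz(yaw) Ry(pitch) Rx(roll)).
In Python, from plant import r, viewer, order gives the robot as it stands. The module is installed in compiled form; this text tells all that it offers.
- The arm moves only by the shell command python3 -m creep 'ROWS' [FORCE]. ROWS is JSON, a list of rows, each an object of numbers: "ax", "ay", "az": the turn, a rotation vector about the tool's x, y, z in degrees; "tx", "ty", "tz": the shift along the tool's x, y, z in m; "fingers": the finger opening in m, from 0 to 0.0876. A call has 1 to 5 rows; each row is the pose to reach, as a shift and turn from the pose commanded when the call began, along the tool's axes at that moment; what a row does not reach only later rows make up. A row lasts 1/10 s, in which the tool goes at most 50 mm and 8.59 degrees, less where a joint would pass 70% of its speed; a pose out of reach is approached as far as the arm can. A call with a gripper value outside its range is refused whole. The fingers move at their own pace and stop on an object; FORCE is the grip in N (left out, the last holds). Time passes only in rows, so rows that repeat a pose let the fingers close. It gives the time, the measured TCP pose, the force and the opening at its end, in the units of the state.
- r.get_state(): the state, without advancing time (a new reading comes with each control period).
- viewer.capture(name): name is "scene" or "top" or "wrist"; returns a dict with "pixels" (420x560x3 uint8, blue, green, red), "depth" (420x560 float32, m along the optical axis (not along the pixel's ray), 0 where there is no reading), "fx", "fy", "cx", "cy" (pixels), "rvec" (rotation vector, rad) and "tvec" (3), from world to camera coordinates, as OpenCV has them; the wrist camera has in their place "T_tool_cam" (4x4, takes a point from camera to tool coordinates, whose origin is the TCP and whose axes are the tool frame's). Camera axes: x right, y down, z forward; pixel columns grow to the right and rows downward; lengths in m; the calibration is good to about 2 mm. A picture is of the moment at which its call begins: read the wrist's pose just before it.
- order.close_job(): hands the job in, once; it reports no verdict.
The state is a dict: "time_s": time; "joints": joint angles; "qd": joint speeds; "joint_torque": joint torques, N m; "tcp_pos": TCP position; "eef_rot": TCP orientation; "contact_force": force on the tool from outside, world axes, zero at the start; "moment": the same for the moment, N m; "gripper_width": finger opening in m.
Only numpy, scipy, OpenCV 4.12 (cv2) and the standard library are available. Lean on these libraries where they do the work, as an engineer would, in place of code of your own. Each camera call takes 0.05 s, during which the arm holds its last target.

## Working session

There is one attempt and no reset: what is moved stays moved. The work goes in short steps, Python scripts to look and compute and a shell command to move; the robot and the scene stay as the last step left them, time stands still between calls to the robot, and variables do not carry over. Pictures are saved under pics/ and viewed, and the job is handed in when it is done.

```bash
ls; mkdir -p pics; python3 - <<'E'
from plant import r, viewer, order
import cv2, numpy as np, pickle
s=r.get_state(); print(s, r.hold_point_z)
for n in ("scene","top","wrist"):
    c=viewer.capture(n); cv2.imwrite(f"pics/{n}0.png",c["pixels"]); pickle.dump(c,open(f"{n}0.pkl","wb"))
    print(n,{k:v for k,v in c.items() if k not in("pixels","depth")})
E
```

```text
pics
{'time_s': 0.0, 'joints': array([ 8.60632891e+01,  2.05920049e+01,  6.34648972e-01, -2.00294845e-02,
       -7.01368595e+01, -1.65078115e+01]), 'qd': array([ 0.13890441,  0.03735626,  0.09176699, -0.01676704,  0.04243594,
        0.02457068]), 'joint_torque': array([ 3.24154826e-04, -5.82714415e+01,  2.93053883e+01,  6.99757263e+00,
        7.02723657e-03, -1.67411736e-04]), 'tcp_pos': array([0.23560757, 0.63196375, 0.19152325]), 'eef_rot': array([  95.20762068,   89.90392081, -105.24372277]), 'contact_force': array([0.09529219, 0.11679455, 0.85768581]), 'moment': array([-0.00697478, -0.00719627,  0.02891711]), 'gripper_width': 0.08749721550410362} 0.0188
scene {'fx': 433.13530124138106, 'fy': 433.13530124138106, 'cx': 277.70615411833563, 'cy': 204.67623126090635, 'rvec': array([ 2.11145107,  0.94480979, -0.41722274]), 'tvec': array([-0.4245748 , -0.09875258,  1.13168261])}
top {'fx': 469.5163199459731, 'fy': 469.5163199459731, 'cx': 282.6367849676984, 'cy': 211.74662261406823, 'rvec': array([ 2.02193125, -2.19862687,  0.23206712]), 'tvec': array([0.15669987, 0.55851627, 0.9201777 ])}
wrist {'fx': 351.3753155208231, 'fy': 351.3753155208231, 'cx': 277.5865631661668, 'cy': 209.7487607922102, 'T_tool_cam': array([[ 4.89038106e-04, -2.51608959e-01,  9.67828855e-01,
        -1.90685862e-01],
       [ 9.99999868e-01,  2.74634915e-04, -4.33896380e-04,
        -7.36324749e-04],
       [-1.56627379e-04,  9.67828939e-01,  2.51609061e-01,
        -6.78427444e-02],
       [ 0.00000000e+00,  0.00000000e+00,  0.00000000e+00,
         1.00000000e+00]])}
```

View pics/scene0.png

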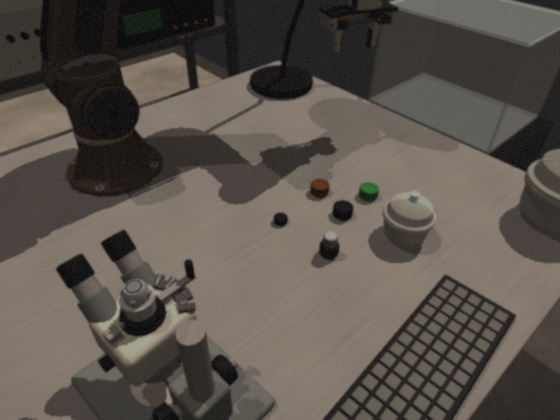

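View pics/top0.png

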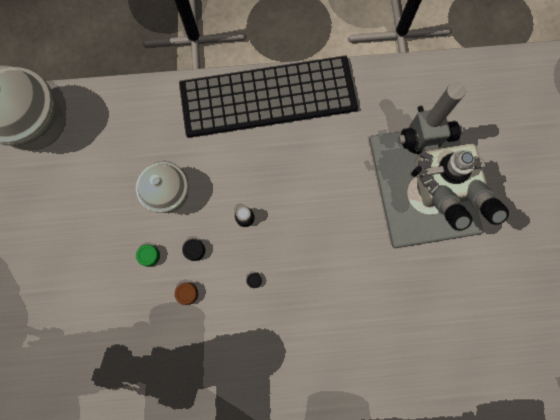

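View pics/wrist0.png

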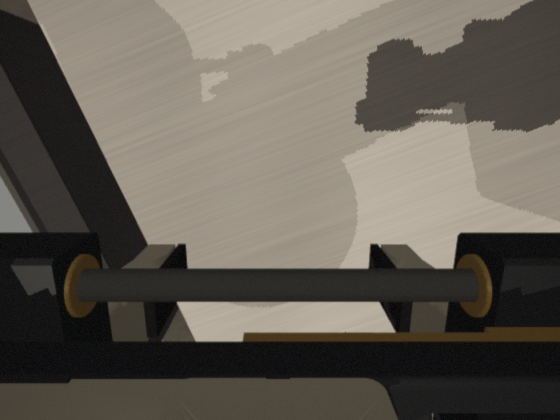

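Black candidates in the top picture are (194,250), the larger cap; (254,281), a smaller black cap; and (244,216), the eyepiece, which has a steel top. Green (148,255) and brown (186,293) are look-alikes. Next I'll measure them and enlarge the crops.

```bash
cat > h.py <<'E'
import cv2, numpy as np
def world(c):
    R=cv2.Rodrigues(c["rvec"])[0]; d=c["depth"].astype(float); v,u=np.mgrid[:420,:560]
    P=np.stack([(u-c["cx"])/c["fx"]*d,(v-c["cy"])/c["fy"]*d,d],-1)
    W=(P-c["tvec"])@R; W[d==0]=np.nan
    return W
def proj(c,p):
    R=cv2.Rodrigues(c["rvec"])[0]; q=R@np.asarray(p)+c["tvec"]
    return c["cx"]+c["fx"]*q[0]/q[2], c["cy"]+c["fy"]*q[1]/q[2]
E
python3 - <<'E'
import pickle,cv2,numpy as np
from h import *
c=pickle.load(open("top0.pkl","rb")); W=world(c)
s=pickle.load(open("scene0.pkl","rb")); S=world(s)
for u,v in [(194,250),(254,281),(244,216),(148,255),(186,293),(160,187),(100,300),(300,250),(460,158),(458,213),(495,208),(455,92),(380,140),(395,245),(425,170),(415,172)]: print((u,v),W[v,u].round(4))
# cluster blobs above table
Z=W[...,2]; m=((Z>0.008)&(Z<0.2)).astype(np.uint8)
n,l,st,ce=cv2.connectedComponentsWithStats(m)
for i in range(1,n):
    if st[i,4]>60:
        p=W[l==i]; zt=np.nanpercentile(p[:,2],95); t=p[p[:,2]>zt-.006]
        print(i,ce[i].round(),st[i,4],'ztop',zt.round(4),'topmid',((t.min(0)+t.max(0))/2).round(4),'ext',(t.max(0)-t.min(0)).round(3))
a=cv2.resize(c["pixels"][130:310,110:290],None,fx=3,fy=3,interpolation=cv2.INTER_CUBIC)
cv2.imwrite("pics/caps.png",a)
a=cv2.resize(c["pixels"][80:250,360:530],None,fx=3.4,fy=3.4,interpolation=cv2.INTER_CUBIC)
cv2.imwrite("pics/scope.png",cv2.convertScaleAbs(a,alpha=1.3))
a=cv2.resize(s["pixels"][220:420,50:270],None,fx=3,fy=3,interpolation=cv2.INTER_CUBIC)
cv2.imwrite("pics/scope2.png",cv2.convertScaleAbs(a,alpha=1.3))
E
```

```text
(194, 250) [0.5102 0.3039 0.024 ]
(254, 281) [0.4348 0.1817 0.0159]
(244, 216) [0.5688 0.1909 0.0531]
(148, 255) [0.5076 0.4017 0.0243]
(186, 293) [0.4213 0.3244 0.0242]
(160, 187) [0.6335 0.3537 0.0979]
(100, 300) [ 0.4234  0.5136 -0.0021]
(300, 250) [ 0.4947  0.0778 -0.0023]
(460, 158) [ 0.5987 -0.2005  0.2446]
(458, 213) [ 0.5025 -0.1802  0.2475]
(495, 208) [ 0.5059 -0.2439  0.2466]
(455, 92) [ 0.7093 -0.2003  0.271 ]
(380, 140) [ 0.7236 -0.1225  0.0217]
(395, 245) [ 0.4859 -0.1255  0.0168]
(425, 170) [ 0.5957 -0.1531  0.1978]
(415, 172) [ 0.5878 -0.128   0.2179]
1 [267.  95.] 9724 ztop 0.0229 topmid [0.8567 0.1208 0.0219] ext [0.165 0.404 0.01 ]
2 [ 27. 109.] 4306 ztop 0.1652 topmid [0.8371 0.6298 0.1652] ext [0.094 0.041 0.012]
3 [424. 179.] 9980 ztop 0.1946 topmid [ 0.6177 -0.1951  0.1943] ext [0.208 0.136 0.011]
4 [162. 187.] 2144 ztop 0.0996 topmid [0.6446 0.3603 0.106 ] ext [0.061 0.061 0.025]
8 [244. 216.] 308 ztop 0.0548 topmid [0.575  0.1936 0.0533] ext [0.028 0.028 0.009]
10 [193. 249.] 396 ztop 0.0287 topmid [0.5127 0.3071 0.0267] ext [0.044 0.045 0.008]
11 [147. 255.] 415 ztop 0.0281 topmid [0.509  0.4049 0.0262] ext [0.045 0.045 0.008]
12 [253. 280.] 190 ztop 0.0184 topmid [0.4372 0.1826 0.0165] ext [0.03  0.032 0.008]
13 [186. 293.] 423 ztop 0.028 topmid [0.4216 0.3275 0.0261] ext [0.046 0.045 0.008]
```

View pics/caps.png

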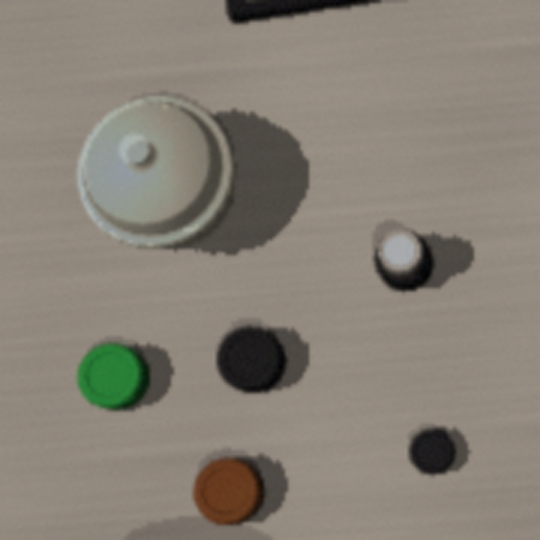

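View pics/scope.png

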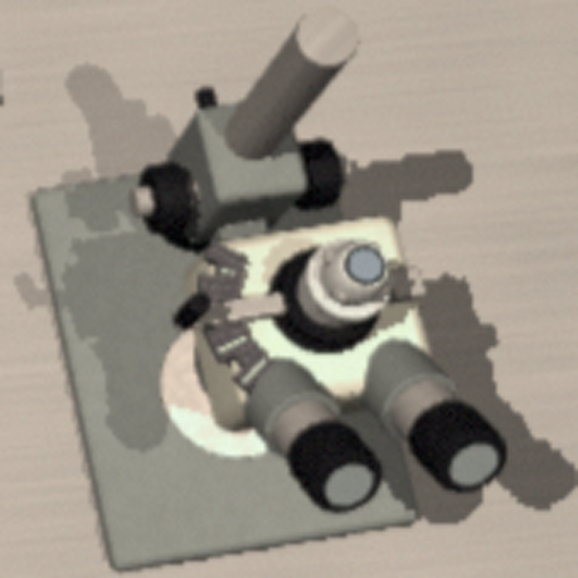

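View pics/scope2.png

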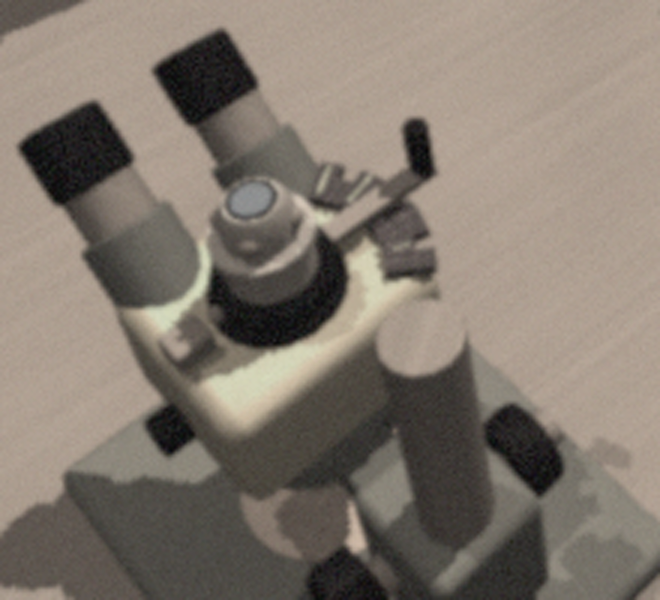

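The enlarged crop confirms it. The cap is the black disc at top (194,250), about 45 mm wide and 26 mm high. The disc at (254,281) is only 31 mm wide, and the one at (244,216) has a steel top. In both views the lever is at about the middle notch. The long-lined notch is on the eyepiece side, at scope crop (250,370). Next I'll fit the scope pose.

```bash
python3 - <<'E'
import pickle,cv2,numpy as np
from h import *
for n in ("top0","scene0"):
    c=pickle.load(open(n+".pkl","rb")); W=world(c)
    def sel(lo,hi,x0,x1,y0,y1):
        m=(W[...,2]>lo)&(W[...,2]<hi)&(W[...,0]>x0)&(W[...,0]<x1)&(W[...,1]>y0)&(W[...,1]<y1); return m
    print(n,'table z',np.nanmedian(W[...,2][(abs(W[...,2])<.008)]))
    for nm,b in dict(neck=(.238,.256,.57,.63,-.23,-.17),shoulder=(.218,.23,.56,.64,-.24,-.16),pole=(.262,.28,.66,.78,-.27,-.13),knob=(.216,.235,.56,.66,-.155,-.09),eyeL=(.235,.26,.44,.55,-.21,-.13),eyeR=(.235,.26,.44,.56,-.29,-.21)).items():
        m=sel(*b); p=W[m]
        if len(p)<5: print(nm,len(p)); continue
        e,s_,ang=cv2.minAreaRect(p[:,:2].astype(np.float32)*1000)
        (cx,cy),rad=cv2.minEnclosingCircle(p[:,:2].astype(np.float32)*1000)
        vv,uu=np.nonzero(m)
        print(nm,len(p),'mean',p.mean(0).round(4),'mid',((p.min(0)+p.max(0))/2).round(4),'ext',(p.max(0)-p.min(0)).round(4),'circ',round(cx,1),round(cy,1),round(rad,1),'px',uu.mean().round(),vv.mean().round())
    m=sel(.010,.026,.4,.8,-.4,-.05); k=cv2.connectedComponentsWithStats(m.astype(np.uint8))
    p=W[m].astype(np.float32); print('base',len(p),cv2.minAreaRect(p[:,:2]*1000), np.median(p[:,2]))
E
```

```text
top0 table z -1.2150941919154831e-05
neck 246 mean [ 0.5968 -0.2096  0.2441] mid [ 0.598  -0.2116  0.2437] ext [0.029  0.0301 0.0113] circ 597.4 -211.5 16.5 px 465.0 159.0
shoulder 201 mean [ 0.5931 -0.2035  0.2249] mid [ 0.598  -0.2111  0.2241] ext [0.0431 0.0423 0.0117] circ 598.0 -211.1 21.9 px 458.0 165.0
pole 274 mean [ 0.7115 -0.2014  0.2694] mid [ 0.7128 -0.2023  0.2677] ext [0.0319 0.0321 0.011 ] circ 712.0 -203.8 17.6 px 455.0 91.0
knob 48 mean [ 0.5909 -0.1311  0.2238] mid [ 0.5912 -0.1321  0.2222] ext [0.0106 0.0113 0.0124] circ 591.4 -132.0 5.9 px 417.0 169.0
eyeL 290 mean [ 0.4982 -0.1856  0.2411] mid [ 0.4998 -0.1875  0.2421] ext [0.0339 0.0358 0.014 ] circ 497.5 -186.9 19.3 px 460.0 216.0
eyeR 297 mean [ 0.5033 -0.2491  0.2411] mid [ 0.505  -0.2512  0.2429] ext [0.0315 0.0368 0.0158] circ 502.9 -251.1 19.3 px 497.0 210.0
base 5442 ((618.2455444335938, -210.18418884277344), (260.3570556640625, 201.169677734375), 4.742674350738525) 0.018081151
scene0 table z 0.0004655698886750163
neck 430 mean [ 0.604  -0.2143  0.2437] mid [ 0.6024 -0.2133  0.2433] ext [0.0288 0.0309 0.0105] circ 602.1 -213.5 16.6 px 134.0 289.0
shoulder 416 mean [ 0.6111 -0.2163  0.2246] mid [ 0.6037 -0.213   0.2242] ext [0.0385 0.0437 0.0116] circ 601.1 -213.4 22.6 px 138.0 304.0
pole 727 mean [ 0.7171 -0.205   0.2693] mid [ 0.7154 -0.2041  0.2672] ext [0.032  0.0309 0.0101] circ 715.4 -203.9 16.2 px 190.0 334.0
knob 87 mean [ 0.5958 -0.1345  0.2233] mid [ 0.595  -0.134   0.2221] ext [0.0127 0.0109 0.0116] circ 595.0 -133.8 6.5 px 188.0 264.0
eyeL 325 mean [ 0.5069 -0.1905  0.2409] mid [ 0.5043 -0.1895  0.2415] ext [0.0251 0.0356 0.013 ] circ 499.7 -189.6 18.2 px 116.0 239.0
eyeR 386 mean [ 0.5122 -0.2535  0.241 ] mid [ 0.509  -0.2531  0.2418] ext [0.0271 0.0361 0.0135] circ 506.1 -253.3 18.5 px 72.0 264.0
base 5418 ((601.8410034179688, -194.72164916992188), (317.8701477050781, 144.93145751953125), 48.16367721557617) 0.018131986
```

```bash
cat >> h.py <<'E'
from scipy.spatial.transform import Rotation as Rn
def plan(s,goal,yaw):
    """goal TCP pos (world), tool x down, tool y(jaw) at world heading 'yaw' deg -> shift and rotvec in tool axes"""
    R=Rn.from_euler('xyz',s["eef_rot"],degrees=True)
    y=np.array([np.cos(np.radians(yaw)),np.sin(np.radians(yaw)),0]); x=np.array([0,0,-1.]); z=np.cross(x,y)
    G=Rn.from_matrix(np.stack([x,y,z],1))
    print("cur",s["tcp_pos"].round(4),"y",R.as_matrix()[:,1].round(3),"z",R.as_matrix()[:,2].round(3),"F",s["contact_force"].round(2),"t",s["time_s"],"w",round(s["gripper_width"],4))
    print("t",R.inv().apply(np.asarray(goal)-s["tcp_pos"]).round(4),"a",(R.inv()*G).as_rotvec(degrees=True).round(2))
E
python3 - <<'E'
from plant import r
from h import *
s=r.get_state()
for yaw in (90,-90,100,80): plan(s,[.62,-.13,.32],yaw)
E
```

```text
cur [0.2357 0.6321 0.1918] y [-0.349 -0.937  0.001] z [-0.937  0.349 -0.   ] F [ 0.03 -0.39  0.49] t 0.15 w 0.0876
t [-0.1274  0.58   -0.6264] a [ 1.5955e+02 -1.0000e-01 -1.0000e-02]
cur [0.2357 0.6321 0.1918] y [-0.349 -0.937  0.001] z [-0.937  0.349 -0.   ] F [ 0.03 -0.39  0.49] t 0.15 w 0.0876
t [-0.1274  0.58   -0.6264] a [-2.045e+01  1.000e-02 -7.000e-02]
cur [0.2357 0.6321 0.1918] y [-0.349 -0.937  0.001] z [-0.937  0.349 -0.   ] F [ 0.03 -0.39  0.49] t 0.15 w 0.0876
t [-0.1274  0.58   -0.6264] a [ 1.4955e+02 -1.0000e-01 -2.0000e-02]
cur [0.2357 0.6321 0.1918] y [-0.349 -0.937  0.001] z [-0.937  0.349 -0.   ] F [ 0.03 -0.39  0.49] t 0.15 w 0.0876
t [-0.1274  0.58   -0.6264] a [ 1.6955e+02 -1.1000e-01  0.0000e+00]
```

```bash
python3 -m creep '[{"tx":-0.127,"ty":0.58,"tz":-0.626,"ax":-20.45,"fingers":0},{"tx":-0.127,"ty":0.58,"tz":-0.626,"ax":-20.45,"fingers":0},{"tx":-0.127,"ty":0.58,"tz":-0.626,"ax":-20.45,"fingers":0},{"tx":-0.127,"ty":0.58,"tz":-0.626,"ax":-20.45,"fingers":0},{"tx":-0.127,"ty":0.58,"tz":-0.626,"ax":-20.45,"fingers":0}]' 20; python3 - <<'E'
from plant import r
from h import *
plan(r.get_state(),[.625,-.137,.31],-90)
E
```

```text
cur [0.2357 0.6321 0.1918] y [-0.349 -0.937  0.001] z [-0.937  0.349 -0.   ] F [ 0.03 -0.39  0.49] t 0.15 w 0.0876
t [-0.1174  0.5848 -0.6335] a [-2.045e+01  1.000e-02 -7.000e-02]invalid input
```

```bash
python3 -m creep '[{"ax":-20.45,"ay":0,"az":0,"tx":-0.127,"ty":0.58,"tz":-0.626,"fingers":0.0},{"ax":-20.45,"ay":0,"az":0,"tx":-0.127,"ty":0.58,"tz":-0.626,"fingers":0.0},{"ax":-20.45,"ay":0,"az":0,"tx":-0.127,"ty":0.58,"tz":-0.626,"fingers":0.0},{"ax":-20.45,"ay":0,"az":0,"tx":-0.127,"ty":0.58,"tz":-0.626,"fingers":0.0},{"ax":-20.45,"ay":0,"az":0,"tx":-0.127,"ty":0.58,"tz":-0.626,"fingers":0.0}]' 20; python3 - <<'E'
from plant import r
from h import *
plan(r.get_state(),[.625,-.137,.31],-90)
E
```

```text
time_s: 0.65
tcp_pos: [0.3474, 0.4097, 0.2294]
eef_rot: [54.1, 90.0, -125.8]
contact_force: [1.3, 0.4, 0.6]
gripper_width: 0.0532
cur [0.3474 0.4097 0.2294] y [ 0.001 -1.     0.   ] z [-1.    -0.001  0.   ] F [1.29 0.39 0.58] t 0.65 w 0.0532
t [-0.0805  0.5468 -0.2772] a [ 0.04  0.01 -0.01]
```

```bash
python3 -m creep '[{"ax":0,"ay":0,"az":0,"tx":-0.08,"ty":0.547,"tz":-0.277,"fingers":0.0},{"ax":0,"ay":0,"az":0,"tx":-0.08,"ty":0.547,"tz":-0.277,"fingers":0.0},{"ax":0,"ay":0,"az":0,"tx":-0.08,"ty":0.547,"tz":-0.277,"fingers":0.0},{"ax":0,"ay":0,"az":0,"tx":-0.08,"ty":0.547,"tz":-0.277,"fingers":0.0},{"ax":0,"ay":0,"az":0,"tx":-0.08,"ty":0.547,"tz":-0.277,"fingers":0.0}]' 20; python3 - <<'E'
from plant import r
from h import *
plan(r.get_state(),[.625,-.137,.31],-90)
E
```

```text
time_s: 1.15
tcp_pos: [0.4594, 0.1885, 0.2621]
eef_rot: [-124.8, 90.0, 55.3]
contact_force: [0.8, 1.2, -0.4]
gripper_width: 0.0132
cur [0.4594 0.1885 0.2621] y [ 0.001 -1.    -0.   ] z [-1.    -0.001 -0.   ] F [ 0.82  1.19 -0.39] t 1.15 w 0.0132
t [-0.048   0.3256 -0.1655] a [ 0.03 -0.02  0.02]
```

```bash
python3 -m creep '[{"ax":0,"ay":0,"az":0,"tx":-0.048,"ty":0.325,"tz":-0.165,"fingers":0.0},{"ax":0,"ay":0,"az":0,"tx":-0.048,"ty":0.325,"tz":-0.165,"fingers":0.0},{"ax":0,"ay":0,"az":0,"tx":-0.048,"ty":0.325,"tz":-0.165,"fingers":0.0},{"ax":0,"ay":0,"az":0,"tx":-0.048,"ty":0.325,"tz":-0.165,"fingers":0.0},{"ax":0,"ay":0,"az":0,"tx":-0.048,"ty":0.325,"tz":-0.165,"fingers":0.0}]'; python3 - <<'E'
from plant import r
from h import *
plan(r.get_state(),[.625,-.137,.31],-90)
E
```

```text
time_s: 1.65
tcp_pos: [0.5717, -0.0325, 0.2945]
eef_rot: [-106.1, 90.0, 73.9]
contact_force: [0.9, 1.5, 0.4]
gripper_width: 0.0004
cur [ 0.5717 -0.0325  0.2945] y [ 0. -1. -0.] z [-1. -0. -0.] F [0.92 1.53 0.35] t 1.65 w 0.0004
t [-0.0155  0.1045 -0.0533] a [ 0.01 -0.    0.01]
```

```bash
python3 -m creep '[{"ax":0,"ay":0,"az":0,"tx":-0.0155,"ty":0.1045,"tz":-0.0533,"fingers":0.0},{"ax":0,"ay":0,"az":0,"tx":-0.0155,"ty":0.1045,"tz":-0.0533,"fingers":0.0},{"ax":0,"ay":0,"az":0,"tx":-0.0155,"ty":0.1045,"tz":-0.0533,"fingers":0.0},{"ax":0,"ay":0,"az":0,"tx":-0.0155,"ty":0.1045,"tz":-0.0533,"fingers":0.0}]'; python3 - <<'E'
from plant import r,viewer
from h import *
s=r.get_state()
plan(s,[.625,-.137,.31],-90)
c=viewer.capture("wrist"); cv2.imwrite("pics/w1.png",c["pixels"])
d=c["depth"].astype(float); v,u=np.mgrid[:420,:560]
P=np.stack([(u-c["cx"])/c["fx"]*d,(v-c["cy"])/c["fy"]*d,d],-1)
T=c["T_tool_cam"]; P=P@T[:3,:3].T+T[:3,3]
W=P@Rn.from_euler('xyz',s["eef_rot"],degrees=True).as_matrix().T+s["tcp_pos"]; W[d==0]=np.nan
np.save("w1.npy",W)
for nm,b in dict(neck=(.238,.256,.57,.63,-.24,-.17),shoulder=(.218,.23,.56,.64,-.26,-.16),pole=(.262,.28,.66,.78,-.27,-.13),knob=(.216,.235,.56,.63,-.155,-.09)).items():
    lo,hi,x0,x1,y0,y1=b
    m=(W[...,2]>lo)&(W[...,2]<hi)&(W[...,0]>x0)&(W[...,0]<x1)&(W[...,1]>y0)&(W[...,1]<y1)
    p=W[m]
    if len(p)<5: continue
    vv,uu=np.nonzero(m); print(nm,len(p),((p.min(0)+p.max(0))/2).round(4),(p.max(0)-p.min(0)).round(4),'px',uu.mean().round(),vv.mean().round(), cv2.minEnclosingCircle(p[:,:2].astype(np.float32)*1000))
E
```

```text
time_s: 2.05
tcp_pos: [0.6252, -0.1377, 0.3085]
eef_rot: [11.7, 89.9, -168.5]
contact_force: [-0.8, -0.3, -0.2]
gripper_width: 0.0002
cur [ 0.6252 -0.1377  0.3085] y [-0.003 -1.     0.   ] z [-1.     0.003  0.002] F [-0.76 -0.3  -0.16] t 2.05 w 0.0002
t [-0.0015 -0.0007  0.0002] a [-0.2   0.1  -0.02]
neck 183 [ 0.6116 -0.2113  0.2414] [0.0073 0.0266 0.0066] px 374.0 228.0 ((607.996337890625, -211.34854125976562), 13.28835678100586)
shoulder 567 [ 0.6116 -0.2117  0.2239] [0.0203 0.0431 0.0118] px 365.0 218.0 ((602.8167724609375, -211.70956420898438), 21.53058433532715)
pole 2172 [ 0.714  -0.2025  0.2664] [0.0315 0.0312 0.0087] px 382.0 83.0 ((713.9605102539062, -202.5729522705078), 15.873345375061035)
knob 132 [ 0.5938 -0.1323  0.2211] [0.0105 0.0117 0.0099] px 272.0 240.0 ((593.5380859375, -132.5053253173828), 6.078524589538574)
```

View pics/w1.png

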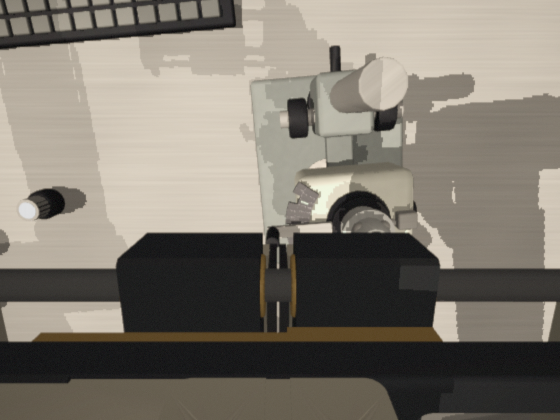

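Three views agree within about 2 mm: tube axis (0.600,-0.212), pole (0.714,-0.203), knob (0.594,-0.1325), scope yaw about 4.6°. The lever is in the middle notch, and the knob shows at wrist pixel (272,240). Now I'll descend beside the knob, on the +x side.

```bash
python3 -m creep '[{"ax":0,"ay":0,"az":0,"tx":0.04,"ty":0,"tz":0,"fingers":0.0},{"ax":0,"ay":0,"az":0,"tx":0.08,"ty":0,"tz":0,"fingers":0.0},{"ax":0,"ay":0,"az":0,"tx":0.1,"ty":0,"tz":0,"fingers":0.0},{"ax":0,"ay":0,"az":0,"tx":0.1,"ty":0,"tz":0,"fingers":0.0}]'; python3 - <<'E'
from plant import r
from h import *
plan(r.get_state(),[.607,-.137,.21],-90)
E
```

```text
time_s: 2.5
tcp_pos: [0.6221, -0.1336, 0.2063]
eef_rot: [-5.4, 89.6, 174.7]
contact_force: [0.7, 0.7, 0.6]
gripper_width: 0.0007
cur [ 0.6221 -0.1336  0.2063] y [ 0.001 -1.    -0.001] z [-1.    -0.001  0.006] F [0.69 0.75 0.64] t 2.5 w 0.0007
t [-0.0036  0.0034  0.0151] a [0.06 0.35 0.03]
```

```bash
python3 -m creep '[{"ax":0,"ay":0,"az":0,"tx":0,"ty":0.002,"tz":0.008,"fingers":0.0},{"ax":0,"ay":0,"az":0,"tx":0,"ty":0.004,"tz":0.016,"fingers":0.0},{"ax":0,"ay":0,"az":0,"tx":0,"ty":0.004,"tz":0.022,"fingers":0.0},{"ax":0,"ay":0,"az":0,"tx":0,"ty":0.004,"tz":0.028,"fingers":0.0}]'; python3 -m creep '[{"ax":0,"ay":0,"az":0,"tx":0,"ty":0.002,"tz":0.007,"fingers":0.0},{"ax":0,"ay":0,"az":0,"tx":0,"ty":0.004,"tz":0.014,"fingers":0.0},{"ax":0,"ay":0,"az":0,"tx":0,"ty":0.004,"tz":0.014,"fingers":0.0}]'; python3 - <<'E'
from plant import r,viewer
from h import *
s=r.get_state()
plan(s,[.577,-.14,.21],-90)
c=viewer.capture("scene"); cv2.imwrite("pics/s2.png",cv2.resize(c["pixels"][180:360,60:280],None,fx=3,fy=3))
E
```

```text
time_s: 2.9
tcp_pos: [0.5963, -0.139, 0.2112]
eef_rot: [-177.3, 89.9, 2.7]
contact_force: [0.3, 0.4, 0.2]
gripper_width: 0.0007
time_s: 3.2
tcp_pos: [0.5818, -0.1433, 0.2102]
eef_rot: [-171.3, 90.0, 8.7]
contact_force: [0.7, -0.6, 0.6]
gripper_width: 0.0006
cur [ 0.5818 -0.1433  0.2102] y [-0. -1. -0.] z [-1.  0. -0.] F [ 0.74 -0.55  0.62] t 3.2 w 0.0006
t [ 0.0002 -0.0033  0.0048] a [-0.01 -0.03  0.  ]
```

View pics/s2.png

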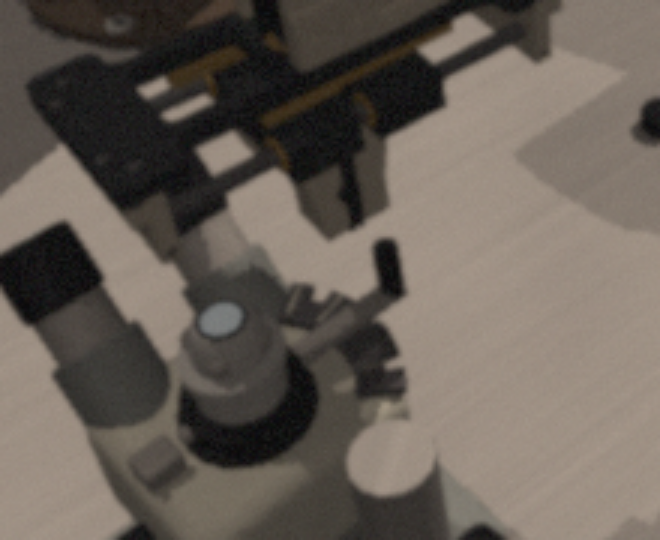

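The lever still seems to sit in its middle notch: the knob is at crop (388,265) and the fingertips at (335,230). I'll check the finger geometry before pushing again.

```bash
python3 - <<'E'
from plant import r,viewer
from h import *
import pickle
s=r.get_state()
c=viewer.capture("scene"); pickle.dump(c,open("s3.pkl","wb")); W=world(c)
for p in (s["tcp_pos"],[.594,-.1325,.226],[.5596,-.143,.226]):
    u,v=proj(c,p); print(np.round(p,3),'px',round(u),round(v),'crop',round((u-60)*3),round((v-180)*3), W[int(round(v)),int(round(u))].round(4))
m=(W[...,2]>.200)&(W[...,2]<.26)&(W[...,0]>.53)&(W[...,0]<.64)&(W[...,1]>-.18)&(W[...,1]<-.09)
for z in np.arange(.2,.26,.006):
    k=m&(W[...,2]>=z)&(W[...,2]<z+.006); p=W[k]
    if len(p): print(round(z,3),len(p),p.min(0).round(3),p.max(0).round(3))
E
```

```text
[ 0.582 -0.143  0.21 ] px 178 268 crop 355 264 [ 0.4079 -0.0663  0.0026]
[ 0.594 -0.132  0.226] px 188 261 crop 385 244 [ 0.5935 -0.1326  0.2261]
[ 0.56  -0.143  0.226] px 168 251 crop 324 213 [ 0.5945 -0.1576  0.264 ]
0.2 79 [ 0.531 -0.18   0.2  ] [ 0.6   -0.131  0.206]
0.206 65 [ 0.531 -0.18   0.206] [ 0.6   -0.129  0.212]
0.212 33 [ 0.53  -0.18   0.212] [ 0.601 -0.128  0.218]
0.218 31 [ 0.593 -0.139  0.218] [ 0.6   -0.128  0.224]
0.224 45 [ 0.589 -0.139  0.224] [ 0.599 -0.128  0.229]
0.242 18 [ 0.578 -0.159  0.244] [ 0.594 -0.131  0.248]
0.248 93 [ 0.573 -0.16   0.248] [ 0.596 -0.128  0.254]
0.254 90 [ 0.573 -0.16   0.254] [ 0.596 -0.128  0.26 ]
```

```bash
python3 - <<'E'
from h import *
import pickle
c=pickle.load(open("scene0.pkl","rb")); W=world(c)
print(proj(c,[.2357,.6321,.1918]))
m=(W[...,0]>.13)&(W[...,0]<.4)&(W[...,1]>.5)&(W[...,1]<.75)&(W[...,2]>.05)
p=W[m]; print(len(p)); 
for z in np.arange(.15,.36,.01):
    k=m&(W[...,2]>=z)&(W[...,2]<z+.01); q=W[k]
    if len(q): print(round(z,3),len(q),q.min(0).round(3),q.max(0).round(3))
cv2.imwrite("pics/g0.png",cv2.resize(c["pixels"][0:110,280:440],None,fx=4,fy=4))
c=pickle.load(open("s3.pkl","rb")); W=world(c)
m=(W[...,0]>.45)&(W[...,0]<.75)&(W[...,1]>-.25)&(W[...,1]<.0)&(W[...,2]>.242)
for z in np.arange(.24,.36,.01):
    k=m&(W[...,2]>=z)&(W[...,2]<z+.01); q=W[k]
    if len(q): print(round(z,3),len(q),q.min(0).round(3),q.max(0).round(3))
E
```

```text
(np.float64(351.4787594117948), np.float64(60.66866143845499))
2121
0.22 15 [0.215 0.576 0.226] [0.265 0.681 0.23 ]
0.23 63 [0.204 0.569 0.23 ] [0.266 0.685 0.24 ]
0.24 67 [0.203 0.569 0.24 ] [0.267 0.683 0.25 ]
0.25 69 [0.202 0.57  0.25 ] [0.268 0.686 0.26 ]
0.26 79 [0.205 0.566 0.26 ] [0.269 0.687 0.27 ]
0.27 80 [0.206 0.564 0.27 ] [0.268 0.687 0.28 ]
0.28 51 [0.223 0.564 0.28 ] [0.271 0.689 0.29 ]
0.29 115 [0.17  0.533 0.29 ] [0.304 0.703 0.3  ]
0.3 308 [0.169 0.534 0.3  ] [0.304 0.702 0.31 ]
0.31 285 [0.169 0.528 0.31 ] [0.306 0.706 0.32 ]
0.32 278 [0.168 0.529 0.32 ] [0.306 0.709 0.33 ]
0.33 515 [0.172 0.525 0.33 ] [0.305 0.728 0.34 ]
0.34 130 [0.21  0.605 0.34 ] [0.278 0.671 0.35 ]
0.35 66 [0.229 0.604 0.35 ] [0.275 0.671 0.358]
0.24 536 [ 0.5   -0.25   0.242] [ 0.731 -0.128  0.25 ]
0.25 312 [ 0.573 -0.22   0.25 ] [ 0.731 -0.128  0.26 ]
0.26 662 [ 0.573 -0.22   0.26 ] [ 0.731 -0.127  0.27 ]
0.27 431 [ 0.582 -0.218  0.27 ] [ 0.731 -0.125  0.28 ]
0.28 121 [ 0.593 -0.164  0.28 ] [ 0.596 -0.125  0.29 ]
0.29 19 [ 0.593 -0.134  0.291] [ 0.596 -0.128  0.299]
0.3 17 [ 0.57  -0.178  0.3  ] [ 0.594 -0.062  0.31 ]
0.31 375 [ 0.557 -0.232  0.31 ] [ 0.624 -0.056  0.32 ]
0.32 1246 [ 0.553 -0.232  0.32 ] [ 0.624 -0.056  0.33 ]
0.33 1279 [ 0.56  -0.238  0.33 ] [ 0.625 -0.05   0.34 ]
0.34 1256 [ 0.55 -0.24  0.34] [ 0.625 -0.048  0.35 ]
0.35 3371 [ 0.545 -0.24   0.35 ] [ 0.624 -0.047  0.36 ]
```

View pics/g0.png

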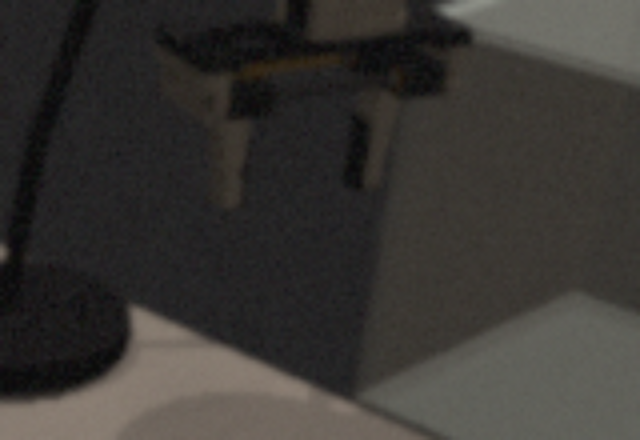

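The scene camera shows the real fingertips about 34 mm above the reported TCP, both now (0.244 vs 0.210) and at the start (0.226 vs 0.192). X and y agree, so the fingers passed over the knob. I'll check this with the wrist camera too, then work from tip z = TCP z + 0.034.

```bash
python3 -m creep '[{"ax":0,"ay":0,"az":0,"tx":0,"ty":-0.004,"tz":-0.044,"fingers":0.0},{"ax":0,"ay":0,"az":0,"tx":0,"ty":-0.004,"tz":-0.044,"fingers":0.0},{"ax":0,"ay":0,"az":0,"tx":0.02,"ty":-0.004,"tz":-0.044,"fingers":0.0},{"ax":0,"ay":0,"az":0,"tx":0.035,"ty":-0.004,"tz":-0.044,"fingers":0.0},{"ax":0,"ay":0,"az":0,"tx":0.035,"ty":-0.004,"tz":-0.044,"fingers":0.0}]'; python3 - <<'E'
from plant import r,viewer
from h import *
import pickle
s=r.get_state(); plan(s,[.577,-.14,.175],-90)
c=pickle.load(open("wrist0.pkl","rb"))
d=c["depth"].astype(float); v,u=np.mgrid[:420,:560]
P=np.stack([(u-c["cx"])/c["fx"]*d,(v-c["cy"])/c["fy"]*d,d],-1)
T=c["T_tool_cam"]; P=P@T[:3,:3].T+T[:3,3]
for (a,b) in ((130,190),(370,430)):
  q=P[240:345,a:b].reshape(-1,3); q=q[(q[:,0]<.05)&(q[:,0]>-.2)]; print(q[:,0].max(), q.min(0).round(3))
c=viewer.capture("scene"); W=world(c)
m=(W[...,0]>.6)&(W[...,0]<.66)&(W[...,1]>-.17)&(W[...,1]<-.1)&(W[...,2]>.19)&(W[...,2]<.27)
p=W[m];print('tips',p.min(0).round(3),p.max(0).round(3))
cv2.imwrite("pics/s4.png",cv2.resize(c["pixels"][180:360,60:280],None,fx=3,fy=3))
E
```

```text
time_s: 3.8
tcp_pos: [0.6253, -0.1388, 0.1719]
eef_rot: [-3.3, 89.7, 176.6]
contact_force: [-0.5, -0.1, 0.5]
gripper_width: 0.0006
cur [ 0.6253 -0.1388  0.1719] y [-0. -1. -0.] z [-1.     0.     0.005] F [-0.55 -0.07  0.51] t 3.8 w 0.0006
t [-0.0028  0.0012  0.0483] a [-0.01  0.26  0.02]
-0.03177432133965161 [-0.191 -0.061 -0.068]
-0.0324520695937377 [-0.191 -0.001 -0.068]
tips [ 0.6  -0.17  0.19] [ 0.639 -0.121  0.256]
```

View pics/s4.png

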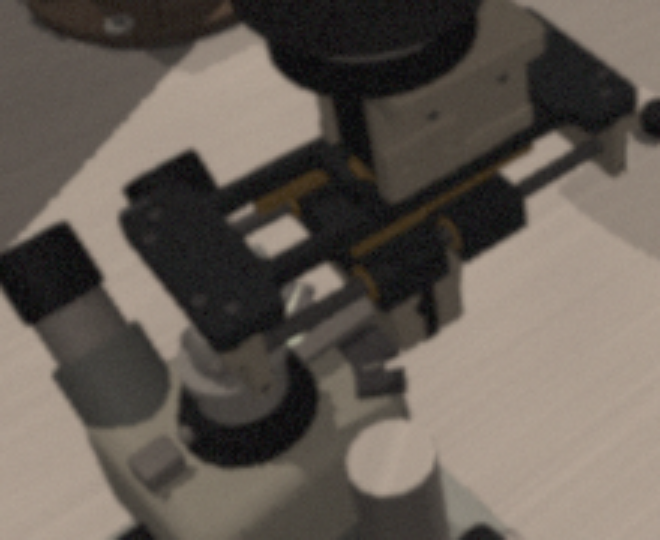

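The wrist depth agrees: tips at tool x = -0.032. The tips are now at about z 0.205, beside the knob. Pushing towards the eyepieces.

```bash
python3 -m creep '[{"ax":0,"ay":0,"az":0,"tx":0,"ty":0,"tz":0.01,"fingers":0.0},{"ax":0,"ay":0,"az":0,"tx":0,"ty":0,"tz":0.018,"fingers":0.0},{"ax":0,"ay":0,"az":0,"tx":0,"ty":0.001,"tz":0.024,"fingers":0.0}]'; python3 -m creep '[{"ax":0,"ay":0,"az":0,"tx":0,"ty":0.001,"tz":0.006,"fingers":0.0},{"ax":0,"ay":0,"az":0,"tx":0,"ty":0.002,"tz":0.012,"fingers":0.0}]';  python3 -m creep '[{"ax":0,"ay":0,"az":0,"tx":0,"ty":0.001,"tz":0.005,"fingers":0.0},{"ax":0,"ay":0,"az":0,"tx":0,"ty":0.002,"tz":0.01,"fingers":0.0},{"ax":0,"ay":0,"az":0,"tx":0,"ty":0.002,"tz":0.01,"fingers":0.0}]'; python3 - <<'E'
from plant import r,viewer
from h import *
s=r.get_state(); plan(s,[.577,-.14,.175],-90)
c=viewer.capture("scene"); W=world(c)
cv2.imwrite("pics/s5.png",cv2.resize(c["pixels"][180:360,60:280],None,fx=3,fy=3))
E
```

```text
time_s: 4.15
tcp_pos: [0.6046, -0.1394, 0.1761]
eef_rot: [-172.7, 89.6, 7.3]
contact_force: [10.7, 3.1, -5.4]
gripper_width: 0.0003
time_s: 4.35
tcp_pos: [0.5904, -0.142, 0.1758]
eef_rot: [178.9, 89.9, -1.1]
contact_force: [1.4, -0.3, 0.6]
gripper_width: 0.0004
time_s: 4.65
tcp_pos: [0.5796, -0.1443, 0.1749]
eef_rot: [-1.0, 90.0, 179.0]
contact_force: [0.0, 0.2, 0.5]
gripper_width: 0.0006
cur [ 0.5796 -0.1443  0.1749] y [-0. -1. -0.] z [-1.     0.     0.001] F [0.01 0.19 0.46] t 4.65 w 0.0006
t [-0.0001 -0.0043  0.0026] a [-0.01  0.03  0.  ]
```

View pics/s5.png

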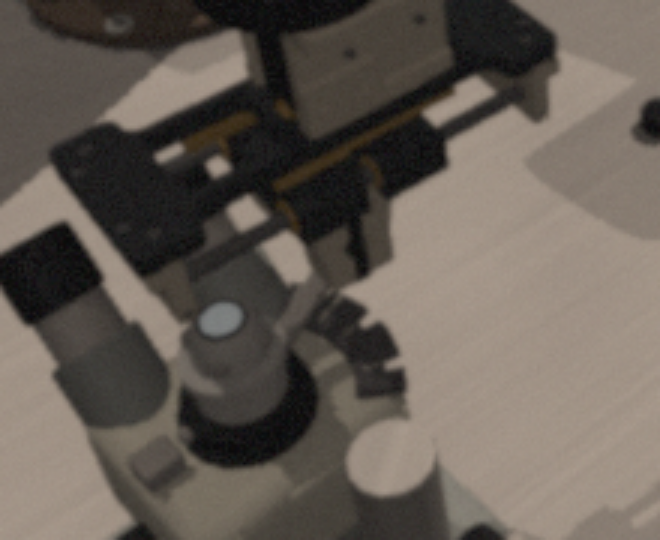

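The lever arm now points at crop (300,300), towards the eyepiece notch, and the force has dropped to zero, so it jumped. I'll back off, rise and verify.

```bash
python3 -m creep '[{"ax":0,"ay":0,"az":0,"tx":0,"ty":0,"tz":-0.015,"fingers":0.0},{"ax":0,"ay":0,"az":0,"tx":-0.05,"ty":0,"tz":-0.015,"fingers":0.05},{"ax":0,"ay":0,"az":0,"tx":-0.1,"ty":-0.04,"tz":-0.015,"fingers":0.07},{"ax":0,"ay":0,"az":0,"tx":-0.1,"ty":-0.09,"tz":-0.015,"fingers":0.07},{"ax":0,"ay":0,"az":0,"tx":-0.1,"ty":-0.14,"tz":-0.015,"fingers":0.07}]' 20; python3 - <<'E'
from plant import r,viewer
from h import *
s=r.get_state(); plan(s,[.512,.306,.12],-90)
for n in ("scene","top"):
    c=viewer.capture(n); W=world(c)
    m=(W[...,2]>.212)&(W[...,2]<.235)&(W[...,0]>.53)&(W[...,0]<.64)&(W[...,1]>-.165)&(W[...,1]<-.11)
    p=W[m];print(n,len(p))
    if len(p)>5: 
        k=((p.min(0)+p.max(0))/2); print('knob',k.round(4),(p.max(0)-p.min(0)).round(4),'lever ang',np.arctan2(.600-k[0],k[1]+.212)-0.08)
    if n=="scene": cv2.imwrite("pics/s6.png",cv2.resize(c["pixels"][180:360,60:280],None,fx=3,fy=3))
E
```

```text
time_s: 5.2
tcp_pos: [0.5966, -0.0127, 0.2769]
eef_rot: [-171.0, 89.8, 8.9]
contact_force: [1.1, -0.5, -0.6]
gripper_width: 0.0267
cur [ 0.5966 -0.0127  0.2769] y [-0.002 -1.    -0.001] z [-1.     0.002 -0.004] F [ 1.05 -0.51 -0.64] t 5.2 w 0.0267
t [ 0.1567 -0.3185  0.0858] a [-0.1  -0.22  0.03]
scene 100
knob [ 0.5597 -0.1444  0.2198] [0.0134 0.0114 0.0155] lever ang 0.45748116395095745
top 52
knob [ 0.5572 -0.1423  0.2213] [0.0106 0.0114 0.0169] lever ang 0.47061707754283705
```

View pics/s6.png

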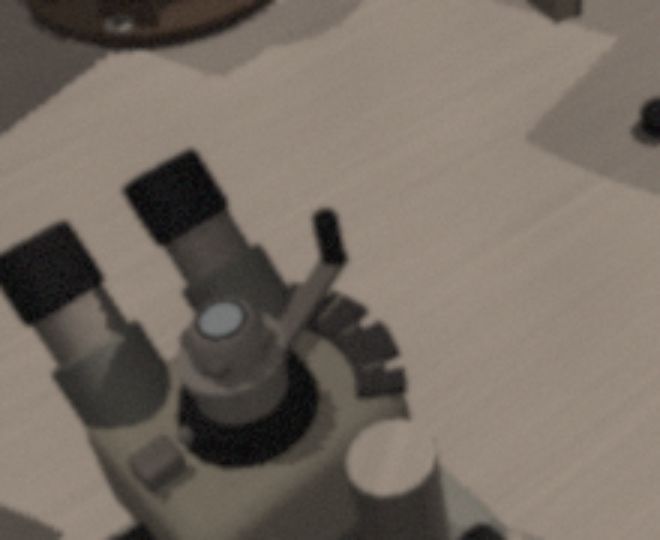

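The lever is in the eyepiece notch at about 0.46 rad, knob at crop (328,235). Next, travelling to above the cap.

```bash
python3 -m creep '[{"ax":0,"ay":0,"az":0,"tx":0.157,"ty":-0.3185,"tz":0.0845,"fingers":0.066},{"ax":0,"ay":0,"az":0,"tx":0.157,"ty":-0.3185,"tz":0.0845,"fingers":0.066},{"ax":0,"ay":0,"az":0,"tx":0.157,"ty":-0.3185,"tz":0.0845,"fingers":0.066},{"ax":0,"ay":0,"az":0,"tx":0.157,"ty":-0.3185,"tz":0.0845,"fingers":0.066},{"ax":0,"ay":0,"az":0,"tx":0.157,"ty":-0.3185,"tz":0.0845,"fingers":0.066}]'; python3 - <<'E'
from plant import r,viewer
from h import *
import pickle
s=r.get_state(); plan(s,[.512,.306,.10],-90)
c=pickle.load(open("scene0.pkl","rb")); W=world(c)
m=(W[...,2]>.019)&(W[...,2]<.035)&(W[...,0]>.47)&(W[...,0]<.55)&(W[...,1]>.26)&(W[...,1]<.35)
p=W[m];print(len(p),p.mean(0),((p.min(0)+p.max(0))/2).round(4),(p.max(0)-p.min(0)).round(4),cv2.minEnclosingCircle(p[:,:2].astype(np.float32)*1000))
E
```

```text
time_s: 5.8
tcp_pos: [0.5371, 0.2059, 0.1661]
eef_rot: [141.3, 90.0, -38.7]
contact_force: [0.7, -0.1, 0.3]
gripper_width: 0.0656
cur [0.5371 0.2059 0.1661] y [ 0. -1.  0.] z [-1. -0. -0.] F [ 0.7  -0.11  0.32] t 5.8 w 0.0656
t [ 0.0661 -0.1001  0.0251] a [ 0.   -0.01 -0.01]
245 [0.51714735 0.30294499 0.02541949] [0.5162 0.305  0.0248] [0.0439 0.0457 0.011 ] ((515.8908081054688, 305.99749755859375), 23.912351608276367)
```

```bash
python3 -m creep '[{"ax":0,"ay":0,"az":0,"tx":0,"ty":-0.05,"tz":0.012,"fingers":0.066},{"ax":0,"ay":0,"az":0,"tx":0.03,"ty":-0.1,"tz":0.023,"fingers":0.066},{"ax":0,"ay":0,"az":0,"tx":0.06,"ty":-0.1,"tz":0.023,"fingers":0.066},{"ax":0,"ay":0,"az":0,"tx":0.06,"ty":-0.1,"tz":0.023,"fingers":0.066}]'; python3 - <<'E'
from plant import r,viewer
from h import *
s=r.get_state(); plan(s,[.514,.306,.03],-90)
c=viewer.capture("wrist"); cv2.imwrite("pics/w2.png",c["pixels"])
d=c["depth"].astype(float); v,u=np.mgrid[:420,:560]
P=np.stack([(u-c["cx"])/c["fx"]*d,(v-c["cy"])/c["fy"]*d,d],-1)
T=c["T_tool_cam"]; P=P@T[:3,:3].T+T[:3,3]
W=P@Rn.from_euler('xyz',s["eef_rot"],degrees=True).as_matrix().T+s["tcp_pos"]; W[d==0]=np.nan
m=(W[...,2]>.019)&(W[...,2]<.035)&(W[...,0]>.47)&(W[...,0]<.55)&(W[...,1]>.26)&(W[...,1]<.35)
p=W[m];vv,uu=np.nonzero(m);print(len(p),uu.mean(),vv.mean(),p.max(0),((p.min(0)+p.max(0))/2).round(4),(p.max(0)-p.min(0)).round(4))
E
```

```text
time_s: 6.2
tcp_pos: [0.5116, 0.3041, 0.1019]
eef_rot: [40.3, 89.5, -139.6]
contact_force: [-0.4, -0.2, -0.4]
gripper_width: 0.0661
cur [0.5116 0.3041 0.1019] y [ 0.002 -1.     0.005] z [-1.    -0.002  0.006] F [-0.44 -0.17 -0.4 ] t 6.2 w 0.0661
t [ 0.0719 -0.0023 -0.0029] a [ 0.11  0.37 -0.31]
2626 273.4047981721249 201.44821020563595 [0.53819604 0.33104259 0.02639243] [0.515  0.308  0.0228] [0.0465 0.0461 0.0072]
```

View pics/w2.png

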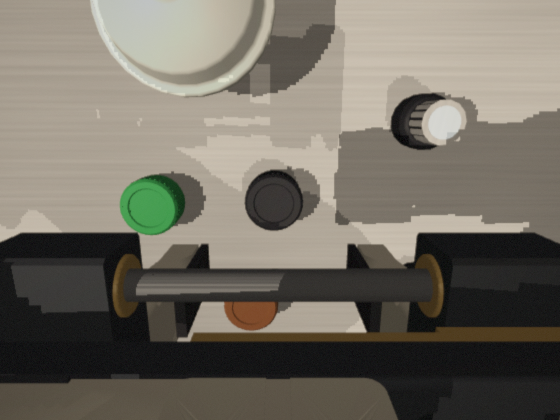

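The wrist view shows the black cap at (274,201), green at (152,205), brown at (250,310) and the eyepiece at (430,122). The jaws straddle the cap line. Descending.

```bash
python3 -m creep '[{"ax":0,"ay":0,"az":0,"tx":0.03,"ty":-0.001,"tz":-0.001,"fingers":0.066},{"ax":0,"ay":0,"az":0,"tx":0.07,"ty":-0.001,"tz":-0.001,"fingers":0.066},{"ax":0,"ay":0,"az":0,"tx":0.09,"ty":-0.001,"tz":-0.001,"fingers":0.066},{"ax":0,"ay":0,"az":0,"tx":0.09,"ty":-0.001,"tz":-0.001,"fingers":0.066},{"ax":0,"ay":0,"az":0,"tx":0.09,"ty":-0.001,"tz":-0.001,"fingers":0.066}]'; python3 - <<'E'
from plant import r,viewer
from h import *
s=r.get_state(); plan(s,[.5147,.3067,-.029],-90)
E
```

```text
time_s: 6.75
tcp_pos: [0.5171, 0.3054, 0.0186]
eef_rot: [-158.0, 89.9, 22.0]
contact_force: [-0.1, 0.3, -0.0]
gripper_width: 0.066
cur [0.5171 0.3054 0.0186] y [-0.    -1.    -0.001] z [-1.     0.    -0.001] F [-0.1   0.34 -0.04] t 6.75 w 0.066
t [ 0.0476 -0.0013  0.0024] a [-0.02 -0.08  0.03]
```

```bash
python3 -m creep '[{"ax":0,"ay":0,"az":0,"tx":0.02,"ty":-0.001,"tz":0.002,"fingers":0.066},{"ax":0,"ay":0,"az":0,"tx":0.04,"ty":-0.001,"tz":0.002,"fingers":0.066},{"ax":0,"ay":0,"az":0,"tx":0.046,"ty":-0.001,"tz":0.002,"fingers":0.066},{"ax":0,"ay":0,"az":0,"tx":0.046,"ty":-0.001,"tz":0.002,"fingers":0.066}]'; python3 - <<'E'
from plant import r,viewer
from h import *
s=r.get_state(); plan(s,[.5147,.3067,-.029],-90)
c=viewer.capture("scene"); cv2.imwrite("pics/s7.png",cv2.resize(c["pixels"][100:290,240:460],None,fx=3,fy=3))
E
```

```text
time_s: 7.15
tcp_pos: [0.5143, 0.3067, -0.028]
eef_rot: [-149.7, 89.9, 30.3]
contact_force: [0.6, -0.2, 0.9]
gripper_width: 0.0659
cur [ 0.5143  0.3067 -0.028 ] y [ 0. -1. -0.] z [-1.    -0.    -0.001] F [ 0.57 -0.23  0.85] t 7.15 w 0.0659
t [ 0.001   0.     -0.0004] a [ 0.01 -0.04  0.03]
```

View pics/s7.png

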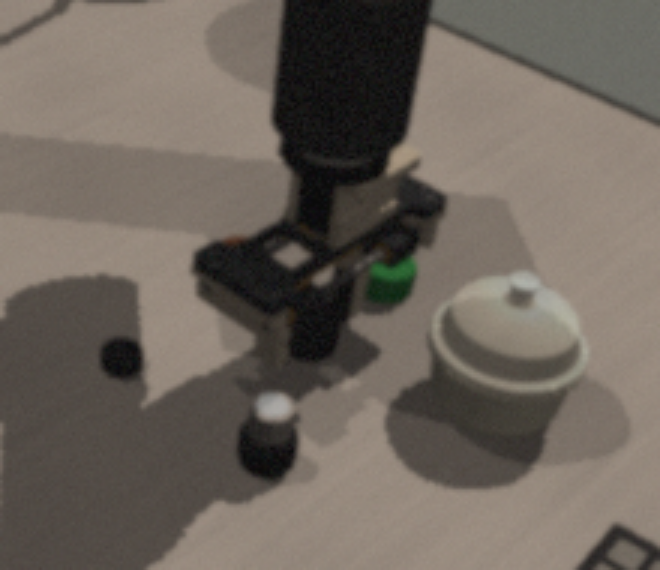

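The jaws stand either side of the black cap (crop 315,330) with tips near the bench and neighbours clear. Gripping.

```bash
python3 -m creep '[{"ax":0,"ay":0,"az":0,"tx":0,"ty":0,"tz":0,"fingers":0.03},{"ax":0,"ay":0,"az":0,"tx":0,"ty":0,"tz":0,"fingers":0.03},{"ax":0,"ay":0,"az":0,"tx":0,"ty":0,"tz":0,"fingers":0.03},{"ax":0,"ay":0,"az":0,"tx":0,"ty":0,"tz":0,"fingers":0.03},{"ax":0,"ay":0,"az":0,"tx":0,"ty":0,"tz":0,"fingers":0.03}]' 45; python3 -m creep '[{"ax":0,"ay":0,"az":0,"tx":0,"ty":0,"tz":0,"fingers":0.03},{"ax":0,"ay":0,"az":0,"tx":-0.04,"ty":0,"tz":0,"fingers":0.03},{"ax":0,"ay":0,"az":0,"tx":-0.08,"ty":0,"tz":0,"fingers":0.03},{"ax":0,"ay":0,"az":0,"tx":-0.13,"ty":0,"tz":0,"fingers":0.03},{"ax":0,"ay":0,"az":0,"tx":-0.18,"ty":0,"tz":0,"fingers":0.03}]'; python3 - <<'E'
from plant import r,viewer
from h import *
s=r.get_state(); plan(s,[.600,-.212,.28],-90)
E
```

```text
time_s: 7.7
tcp_pos: [0.514, 0.3068, -0.0284]
eef_rot: [-143.0, 89.9, 37.0]
contact_force: [-1.2, -0.8, 5.4]
gripper_width: 0.0454
time_s: 8.2
tcp_pos: [0.5131, 0.306, 0.1524]
eef_rot: [45.6, 89.9, -134.4]
contact_force: [1.2, 1.4, -0.5]
gripper_width: 0.0454
cur [0.5131 0.306  0.1524] y [ 0.    -1.     0.001] z [-1.    -0.     0.001] F [ 1.17  1.44 -0.49] t 8.2 w 0.0454
t [-0.1272  0.5181 -0.0867] a [ 0.01  0.05 -0.05]
```

The opening is 45.4 mm, so the cap is held. With the rim at TCP z + 0.0284, home should be at TCP z ≈ 0.197. Carrying it over.

```bash
python3 -m creep '[{"ax":0,"ay":0,"az":0,"tx":-0.05,"ty":0.01,"tz":0,"fingers":0.03},{"ax":0,"ay":0,"az":0,"tx":-0.09,"ty":0.04,"tz":-0.01,"fingers":0.03},{"ax":0,"ay":0,"az":0,"tx":-0.12,"ty":0.08,"tz":-0.02,"fingers":0.03},{"ax":0,"ay":0,"az":0,"tx":-0.127,"ty":0.12,"tz":-0.03,"fingers":0.03},{"ax":0,"ay":0,"az":0,"tx":-0.127,"ty":0.165,"tz":-0.04,"fingers":0.03}]'; python3 - <<'E'
from plant import r,viewer
from h import *
s=r.get_state(); plan(s,[.600,-.212,.28],-90)
E
```

```text
time_s: 8.7
tcp_pos: [0.5545, 0.1407, 0.2802]
eef_rot: [-150.2, 89.8, 29.9]
contact_force: [1.9, -0.3, -0.3]
gripper_width: 0.0452
cur [0.5545 0.1407 0.2802] y [ 0.001 -1.    -0.002] z [-1.    -0.001 -0.003] F [ 1.88 -0.26 -0.32] t 8.7 w 0.0452
t [-3.000e-04  3.528e-01 -4.500e-02] a [ 0.07 -0.19  0.11]
```

```bash
python3 -m creep '[{"ax":0,"ay":0,"az":0,"tx":0,"ty":0.045,"tz":-0.006,"fingers":0.03},{"ax":0,"ay":0,"az":0,"tx":0,"ty":0.09,"tz":-0.012,"fingers":0.03},{"ax":0,"ay":0,"az":0,"tx":0,"ty":0.135,"tz":-0.018,"fingers":0.03},{"ax":0,"ay":0,"az":0,"tx":0,"ty":0.18,"tz":-0.024,"fingers":0.03},{"ax":0,"ay":0,"az":0,"tx":0,"ty":0.225,"tz":-0.03,"fingers":0.03}]'; python3 -m creep '[{"ax":0,"ay":0,"az":0,"tx":0,"ty":0.045,"tz":-0.006,"fingers":0.03},{"ax":0,"ay":0,"az":0,"tx":0,"ty":0.09,"tz":-0.011,"fingers":0.03},{"ax":0,"ay":0,"az":0,"tx":0,"ty":0.125,"tz":-0.015,"fingers":0.03},{"ax":0,"ay":0,"az":0,"tx":0,"ty":0.125,"tz":-0.015,"fingers":0.03},{"ax":0,"ay":0,"az":0,"tx":0,"ty":0.125,"tz":-0.015,"fingers":0.03}]'; python3 - <<'E'
from plant import r,viewer
from h import *
import pickle
s=r.get_state(); plan(s,[.600,-.212,.28],-90)
for n in ("scene","top"):
    c=viewer.capture(n); pickle.dump(c,open(n+"8.pkl","wb"))
    print(n,proj(c,s["tcp_pos"]+[0,0,.028]))
    if n=="scene":cv2.imwrite("pics/s8.png",cv2.resize(c["pixels"][180:360,40:260],None,fx=3,fy=3))
    else: cv2.imwrite("pics/t8.png",cv2.resize(c["pixels"][60:260,340:560],None,fx=3,fy=3))
E
```

```text
time_s: 9.2
tcp_pos: [0.5835, -0.0853, 0.2779]
eef_rot: [-87.5, 90.0, 92.6]
contact_force: [1.2, 1.3, -0.2]
gripper_width: 0.0451
time_s: 9.7
tcp_pos: [0.5983, -0.2093, 0.2772]
eef_rot: [-15.5, 89.9, 164.4]
contact_force: [-0.6, 0.2, 0.2]
gripper_width: 0.0451
cur [ 0.5983 -0.2093  0.2772] y [-0.002 -1.    -0.   ] z [-1.     0.002  0.001] F [-0.6   0.18  0.24] t 9.7 w 0.0451
t [-0.0028  0.0027 -0.0017] a [-0.11  0.07  0.02]
scene (np.float64(124.6622635432332), np.float64(249.7732633506466))
top (np.float64(479.35586391699553), np.float64(145.59123621095))
```

View pics/s8.png

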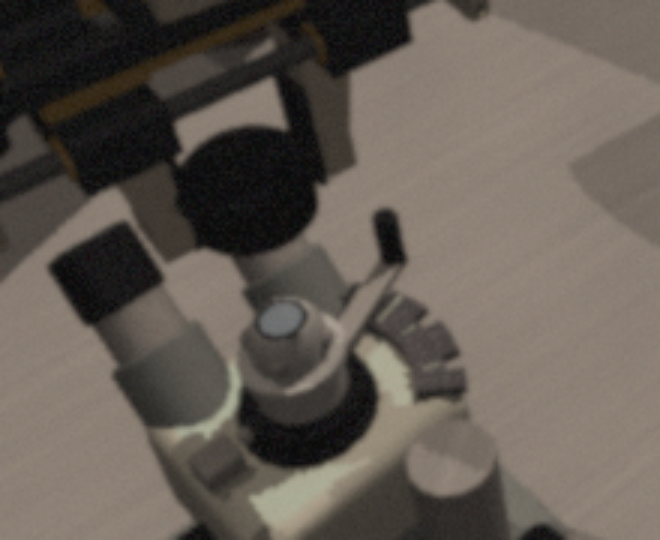

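View pics/t8.png

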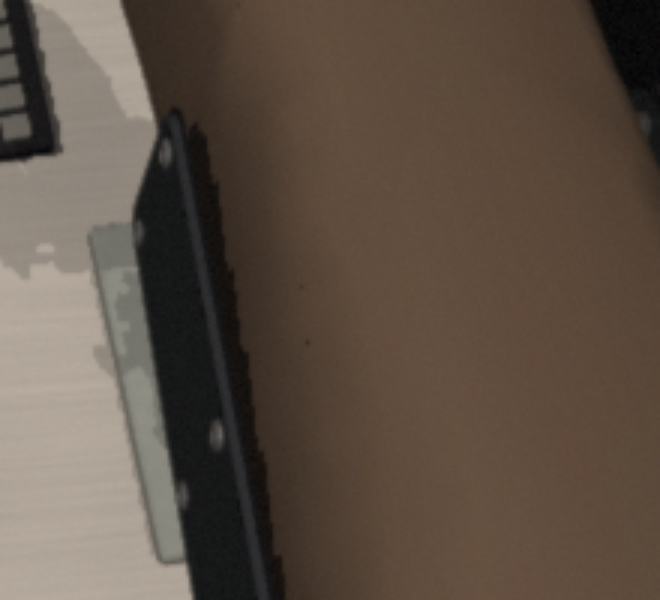

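Scene view: the cap hangs level at crop (248,190), open side down, and the neck top is at crop (283,320). I'll measure the cap and tube in the same camera, so that calibration errors cancel.

```bash
cat > m.py <<'E'
from plant import r,viewer
from h import *
import pickle
from scipy.optimize import least_squares
c=pickle.load(open("scene8.pkl","rb")); W=world(c)
def fit(m,R,x0):
    p=W[m]; f=least_squares(lambda q:np.hypot(p[:,0]-q[0],p[:,1]-q[1])-R,x0,loss='soft_l1',f_scale=.001); return f.x.round(4),len(p),np.sqrt(np.mean(f.fun**2)).round(4)
def box(z0,z1,x0,x1,y0,y1): return (W[...,2]>z0)&(W[...,2]<z1)&(W[...,0]>x0)&(W[...,0]<x1)&(W[...,1]>y0)&(W[...,1]<y1)
for z in np.arange(.296,.336,.004):
    m=box(z,z+.004,.57,.63,-.228,-.19)
    if m.sum()>5: print(round(z,3),m.sum(),W[m].min(0).round(4),W[m].max(0).round(4))
m=box(.308,.328,.60,.63,-.228,-.195); print('cap',fit(m,.023,[.6,-.212]))
print('tube',fit(box(.202,.216,.60,.63,-.24,-.19),.019,[.6,-.212]))
m=box(.228,.2365,.60,.63,-.235,-.19);print('neck32',fit(m,.016,[.6,-.212]))
E
python3 m.py
```

```text
0.304 24 [ 0.6133 -0.2278  0.305 ] [ 0.6229 -0.1916  0.3079]
0.308 101 [ 0.6117 -0.2276  0.308 ] [ 0.6237 -0.19    0.312 ]
0.312 81 [ 0.6133 -0.2275  0.3121] [ 0.6236 -0.1919  0.316 ]
0.316 91 [ 0.612  -0.2277  0.3161] [ 0.6242 -0.1901  0.32  ]
0.32 94 [ 0.6129 -0.2277  0.3201] [ 0.6243 -0.1906  0.324 ]
0.324 91 [ 0.612  -0.2279  0.324 ] [ 0.6242 -0.1902  0.3279]
0.328 869 [ 0.5787 -0.2279  0.328 ] [ 0.6237 -0.19    0.332 ]
0.332 68 [ 0.5802 -0.2278  0.332 ] [ 0.6218 -0.1903  0.3331]
cap (array([ 0.5998, -0.2095]), 419, np.float64(0.0007))
tube (array([ 0.5999, -0.2129]), 188, np.float64(0.0008))
neck32 (array([ 0.6001, -0.2128]), 114, np.float64(0.0012))
```

The cap is at (0.5998,-0.2095) and the tube at (0.600,-0.2129), so I shift -3.4 mm in y (ty +0.0034). Lowering until the rim is just above the nubs.

```bash
python3 -m creep '[{"ax":0,"ay":0,"az":0,"tx":0.0,"ty":0.0034,"tz":0,"fingers":0.03},{"ax":0,"ay":0,"az":0,"tx":0.02,"ty":0.0034,"tz":0,"fingers":0.03},{"ax":0,"ay":0,"az":0,"tx":0.04,"ty":0.0034,"tz":0,"fingers":0.03},{"ax":0,"ay":0,"az":0,"tx":0.048,"ty":0.0034,"tz":0,"fingers":0.03},{"ax":0,"ay":0,"az":0,"tx":0.048,"ty":0.0034,"tz":0,"fingers":0.03}]'; python3 - <<'E'
from plant import r,viewer
from h import *
import pickle
s=r.get_state(); plan(s,[.5983,-.2127,.2112],-90)
c=viewer.capture("scene"); pickle.dump(c,open("scene9.pkl","wb"))
cv2.imwrite("pics/s9.png",cv2.resize(c["pixels"][200:360,40:220],None,fx=4,fy=4,interpolation=cv2.INTER_CUBIC))
import scipy
W=world(c)
from scipy.optimize import least_squares
def fit(z0,z1,R):
    m=(W[...,2]>z0)&(W[...,2]<z1)&(W[...,0]>.6)&(W[...,0]<.63)&(W[...,1]>-.229)&(W[...,1]<-.195); p=W[m]
    f=least_squares(lambda q:np.hypot(p[:,0]-q[0],p[:,1]-q[1])-R,[.6,-.212],loss='soft_l1',f_scale=.001); return f.x.round(4),len(p)
zr=s["tcp_pos"][2]+.028
print('cap',fit(zr+.004,zr+.022,.023),'tube',fit(.203,.216,.019))
E
```

```text
time_s: 10.3
tcp_pos: [0.5982, -0.2112, 0.229]
eef_rot: [-6.3, 89.9, 173.8]
contact_force: [0.2, -0.1, -0.2]
gripper_width: 0.0457
cur [ 0.5982 -0.2112  0.229 ] y [ 0.001 -1.    -0.   ] z [-1.    -0.001  0.002] F [ 0.17 -0.08 -0.2 ] t 10.3 w 0.0457
t [ 0.0178  0.0015 -0.0001] a [0.07 0.11 0.01]
cap (array([ 0.5997, -0.2113]), 309) tube (array([ 0.5998, -0.2129]), 153)
```

View pics/s9.png

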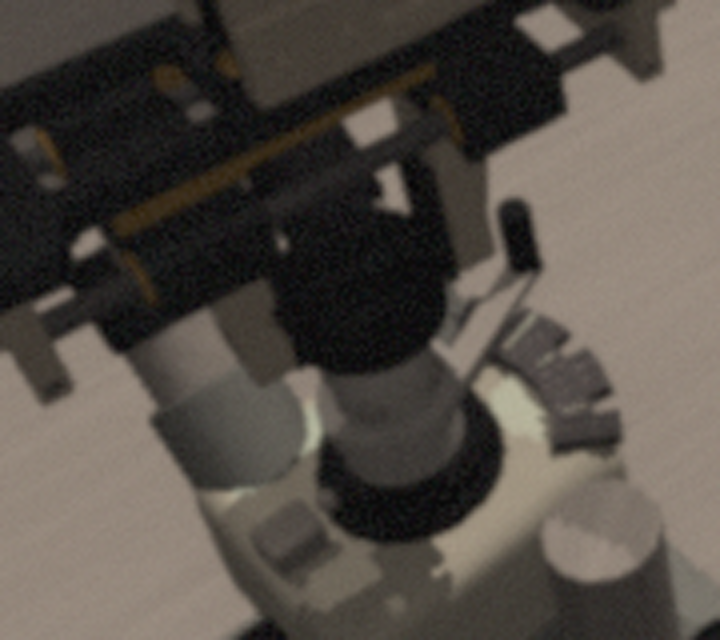

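The cap (crop 360,290) is above the neck with 1.6 mm left to correct in y. Correcting and lowering to the nubs.

```bash
python3 -m creep '[{"ax":0,"ay":0,"az":0,"tx":0.0,"ty":0.0015,"tz":0,"fingers":0.03},{"ax":0,"ay":0,"az":0,"tx":0.008,"ty":0.0015,"tz":0,"fingers":0.03},{"ax":0,"ay":0,"az":0,"tx":0.016,"ty":0.0015,"tz":0,"fingers":0.03},{"ax":0,"ay":0,"az":0,"tx":0.016,"ty":0.0015,"tz":0,"fingers":0.03}]' 55; python3 - <<'E'
from plant import r,viewer
from h import *
s=r.get_state(); plan(s,[.5983,-.2127,.197],-90)
E
```

```text
time_s: 10.75
tcp_pos: [0.5979, -0.2132, 0.2124]
eef_rot: [-15.8, 89.9, 164.2]
contact_force: [0.5, 0.5, -0.0]
gripper_width: 0.0453
cur [ 0.5979 -0.2132  0.2124] y [-0.    -1.    -0.001] z [-1.     0.     0.002] F [ 0.48  0.51 -0.04] t 10.75 w 0.0453
t [ 0.0154 -0.0005 -0.0004] a [-0.01  0.13  0.04]
```

Rim at about 0.2407 with no force. Pressing in steps.

```bash
python3 -m creep '[{"ax":0,"ay":0,"az":0,"tx":0.002,"ty":0,"tz":0,"fingers":0.03},{"ax":0,"ay":0,"az":0,"tx":0.004,"ty":0,"tz":0,"fingers":0.03},{"ax":0,"ay":0,"az":0,"tx":0.005,"ty":0,"tz":0,"fingers":0.03}]';python3 -m creep '[{"ax":0,"ay":0,"az":0,"tx":0.001,"ty":0,"tz":0,"fingers":0.03},{"ax":0,"ay":0,"az":0,"tx":0.002,"ty":0,"tz":0,"fingers":0.03}]';python3 -m creep '[{"ax":0,"ay":0,"az":0,"tx":0.001,"ty":0,"tz":0,"fingers":0.03},{"ax":0,"ay":0,"az":0,"tx":0.002,"ty":0,"tz":0,"fingers":0.03}]'; python3 -m creep '[{"ax":0,"ay":0,"az":0,"tx":0.001,"ty":0,"tz":0,"fingers":0.03},{"ax":0,"ay":0,"az":0,"tx":0.002,"ty":0,"tz":0,"fingers":0.03}]'
```

```text
time_s: 11.05
tcp_pos: [0.5988, -0.2134, 0.2089]
eef_rot: [122.8, 90.0, -57.2]
contact_force: [0.2, 0.1, 0.7]
gripper_width: 0.0454
time_s: 11.25
tcp_pos: [0.5992, -0.2134, 0.208]
eef_rot: [165.2, 89.9, -14.8]
contact_force: [-1.6, 1.7, 8.9]
gripper_width: 0.0452
time_s: 11.45
tcp_pos: [0.5996, -0.2136, 0.2074]
eef_rot: [162.0, 89.8, -18.0]
contact_force: [-4.7, 3.2, 13.9]
gripper_width: 0.045
time_s: 11.65
tcp_pos: [0.5996, -0.2135, 0.2059]
eef_rot: [164.7, 89.8, -15.3]
contact_force: [-3.8, 4.6, 13.8]
gripper_width: 0.0449
```

```bash
python3 -m creep '[{"ax":0,"ay":0,"az":0,"tx":0.0005,"ty":-0.0007,"tz":0.001,"fingers":0.03},{"ax":0,"ay":0,"az":0,"tx":0.001,"ty":-0.0007,"tz":0.001,"fingers":0.03},{"ax":0,"ay":0,"az":0,"tx":0.001,"ty":-0.0007,"tz":0.001,"fingers":0.03}]';python3 -m creep '[{"ax":0,"ay":0,"az":0,"tx":0.001,"ty":0,"tz":0,"fingers":0.03},{"ax":0,"ay":0,"az":0,"tx":0.002,"ty":0,"tz":0,"fingers":0.03}]'
```

```text
time_s: 11.95
tcp_pos: [0.5986, -0.2128, 0.203]
eef_rot: [168.0, 89.9, -12.0]
contact_force: [1.2, 1.2, 5.5]
gripper_width: 0.045
time_s: 12.15
tcp_pos: [0.598, -0.2126, 0.1994]
eef_rot: [-144.2, 90.0, 35.8]
contact_force: [2.4, -1.6, -4.5]
gripper_width: 0.045
```

```bash
python3 - <<'E'
from plant import r,viewer
from h import *
from scipy.optimize import least_squares
s=r.get_state(); plan(s,[.5983,-.2127,.197],-90)
c=viewer.capture("scene"); W=world(c)
cv2.imwrite("pics/s10.png",cv2.resize(c["pixels"][200:360,40:220],None,fx=4,fy=4,interpolation=cv2.INTER_CUBIC))
def fit(z0,z1,R):
    m=(W[...,2]>z0)&(W[...,2]<z1)&(W[...,0]>.6)&(W[...,0]<.63)&(W[...,1]>-.229)&(W[...,1]<-.195); p=W[m]
    f=least_squares(lambda q:np.hypot(p[:,0]-q[0],p[:,1]-q[1])-R,[.6,-.212],loss='soft_l1',f_scale=.001); return f.x.round(4),len(p)
print('cap',fit(.238,.255,.023),'tube',fit(.203,.216,.019))
m=(W[...,0]>.585)&(W[...,0]<.63)&(W[...,1]>-.228)&(W[...,1]<-.197)&(W[...,2]>.22)&(W[...,2]<.275)
p=W[m]; print(np.histogram(p[:,2],bins=np.arange(.22,.277,.002)))
for v in range(268,300,1): print(v,W[v,136].round(4),c["pixels"][v,136])
E
```

```text
cur [ 0.598  -0.2126  0.1994] y [-0. -1. -0.] z [-1.  0. -0.] F [ 2.36 -1.61 -4.54] t 12.15 w 0.045
t [ 0.0024  0.0001 -0.0003] a [-0.   -0.02  0.02]
cap (array([ 0.5967, -0.2144]), 603) tube (array([ 0.5999, -0.2129]), 147)
(array([ 26,  32,  39,   9,  15,  25,  28,  29,  26,  27,  28,  30,  24,
        37,  25, 106, 467,  76,   1,   0,   0,   0,   0,   0,   0,   0,
         0,   0]), array([0.22 , 0.222, 0.224, 0.226, 0.228, 0.23 , 0.232, 0.234, 0.236,
       0.238, 0.24 , 0.242, 0.244, 0.246, 0.248, 0.25 , 0.252, 0.254,
       0.256, 0.258, 0.26 , 0.262, 0.264, 0.266, 0.268, 0.27 , 0.272,
       0.274, 0.276]))
268 [ 0.5834 -0.1985  0.2531] [64 70 75]
269 [ 0.5862 -0.1997  0.2545] [39 40 42]
270 [ 0.5875 -0.2004  0.2543] [25 22 27]
271 [ 0.5896 -0.2014  0.255 ] [23 19 20]
272 [ 0.5886 -0.2014  0.2523] [19 15 11]
273 [ 0.5905 -0.2023  0.2529] [20 22 19]
274 [ 0.5911 -0.2029  0.2519] [22 20 12]
275 [ 0.5943 -0.2042  0.2539] [18 16 15]
276 [ 0.5942 -0.2045  0.2521] [14 18 11]
277 [ 0.5965 -0.2055  0.2532] [10 10 10]
278 [ 0.5966 -0.2059  0.2516] [10 10 10]
279 [ 0.599  -0.2069  0.2527] [10 11 10]
280 [ 0.6009 -0.2078  0.2533] [14 17 21]
281 [ 0.6022 -0.2085  0.2532] [23 22 19]
282 [ 0.6029 -0.2091  0.2525] [12 13 18]
283 [ 0.6041 -0.2098  0.2521] [20 16 20]
284 [ 0.6055 -0.2105  0.2522] [23 24 22]
285 [ 0.6068 -0.2112  0.2521] [22 26 19]
286 [ 0.6089 -0.2122  0.2529] [18 13 10]
287 [ 0.6097 -0.2128  0.2524] [12 10 10]
288 [ 0.6113 -0.2136  0.2526] [25 18 23]
289 [ 0.6129 -0.2143  0.2528] [12 15 11]
290 [ 0.6147 -0.2152  0.2534] [16 12 13]
291 [ 0.6163 -0.216   0.2537] [17 15 10]
292 [ 0.6179 -0.2168  0.2541] [10 11 10]
293 [ 0.6188 -0.2174  0.2536] [23 19 20]
294 [ 0.6208 -0.2183  0.2544] [15 14 17]
295 [ 0.6196 -0.2183  0.2513] [17 23 18]
296 [ 0.6211 -0.2191  0.2516] [24 26 25]
297 [ 0.6219 -0.2196  0.2509] [14 16 23]
298 [ 0.6213 -0.2198  0.2486] [11 13 13]
299 [ 0.6219 -0.2203  0.2477] [18 12 13]
```

View pics/s10.png

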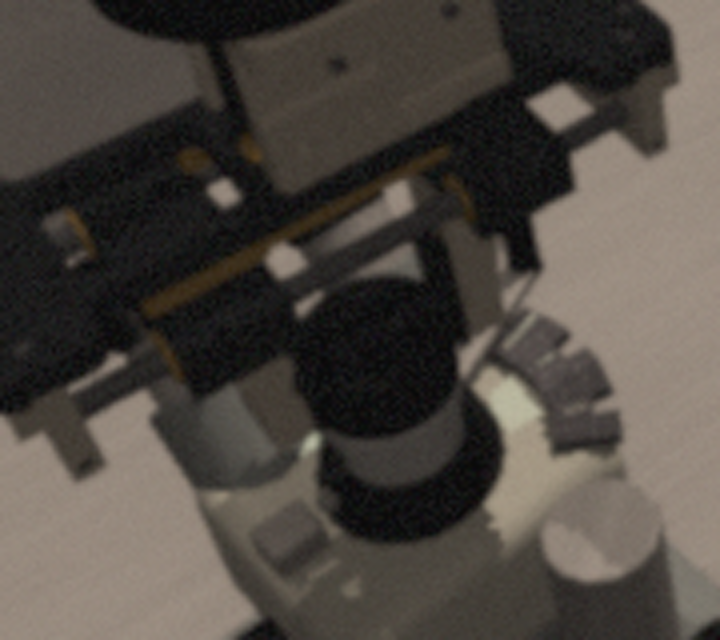

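It clicked: the force went from 14 N to below zero and the cap top is at 0.2528, so the rim is about 2 mm above the shoulder. I keep pressing until the rim is home.

```bash
python3 -m creep '[{"ax":0,"ay":0,"az":0,"tx":0.001,"ty":0,"tz":0,"fingers":0.03},{"ax":0,"ay":0,"az":0,"tx":0.002,"ty":0,"tz":0,"fingers":0.03},{"ax":0,"ay":0,"az":0,"tx":0.002,"ty":0,"tz":0,"fingers":0.03}]';python3 -m creep '[{"ax":0,"ay":0,"az":0,"tx":0.001,"ty":0,"tz":0,"fingers":0.03},{"ax":0,"ay":0,"az":0,"tx":0.002,"ty":0,"tz":0,"fingers":0.03},{"ax":0,"ay":0,"az":0,"tx":0.002,"ty":0,"tz":0,"fingers":0.03}]'
```

```text
time_s: 12.5
tcp_pos: [0.5974, -0.2127, 0.1975]
eef_rot: [-7.2, 89.9, 172.8]
contact_force: [1.5, -1.0, -3.0]
gripper_width: 0.0455
time_s: 12.8
tcp_pos: [0.5975, -0.2128, 0.1967]
eef_rot: [137.8, 90.0, -42.2]
contact_force: [-2.1, 0.1, 4.5]
gripper_width: 0.0452
```

```bash
python3 -m creep '[{"ax":0,"ay":0,"az":0,"tx":0.001,"ty":0,"tz":0,"fingers":0.03},{"ax":0,"ay":0,"az":0,"tx":0.002,"ty":0,"tz":0,"fingers":0.03},{"ax":0,"ay":0,"az":0,"tx":0.003,"ty":0,"tz":0,"fingers":0.03},{"ax":0,"ay":0,"az":0,"tx":0.003,"ty":0,"tz":0,"fingers":0.03},{"ax":0,"ay":0,"az":0,"tx":0.003,"ty":0,"tz":0,"fingers":0.03}]'
```

```text
time_s: 13.3
tcp_pos: [0.5977, -0.2128, 0.1966]
eef_rot: [157.1, 89.8, -22.9]
contact_force: [-8.3, 5.8, 18.5]
gripper_width: 0.0451
```

The rim is home: z is stuck at 0.1966, the predicted value, while the force climbs to 18 N. I'll ease the sideways force, hold for over a second, and verify.

```bash
python3 -m creep '[{"ax":0,"ay":0,"az":0,"tx":0,"ty":-0.0006,"tz":0.001,"fingers":0.03},{"ax":0,"ay":0,"az":0,"tx":0,"ty":-0.001,"tz":0.0015,"fingers":0.03},{"ax":0,"ay":0,"az":0,"tx":0,"ty":-0.001,"tz":0.0015,"fingers":0.03},{"ax":0,"ay":0,"az":0,"tx":0,"ty":-0.001,"tz":0.0015,"fingers":0.03},{"ax":0,"ay":0,"az":0,"tx":0,"ty":-0.001,"tz":0.0015,"fingers":0.03}]';python3 -m creep '[{"ax":0,"ay":0,"az":0,"tx":0,"ty":0,"tz":0,"fingers":0.03},{"ax":0,"ay":0,"az":0,"tx":0,"ty":0,"tz":0,"fingers":0.03},{"ax":0,"ay":0,"az":0,"tx":0,"ty":0,"tz":0,"fingers":0.03},{"ax":0,"ay":0,"az":0,"tx":0,"ty":0,"tz":0,"fingers":0.03},{"ax":0,"ay":0,"az":0,"tx":0,"ty":0,"tz":0,"fingers":0.03}]';python3 -m creep '[{"ax":0,"ay":0,"az":0,"tx":0,"ty":0,"tz":0,"fingers":0.03},{"ax":0,"ay":0,"az":0,"tx":0,"ty":0,"tz":0,"fingers":0.03},{"ax":0,"ay":0,"az":0,"tx":0,"ty":0,"tz":0,"fingers":0.03},{"ax":0,"ay":0,"az":0,"tx":0,"ty":0,"tz":0,"fingers":0.03},{"ax":0,"ay":0,"az":0,"tx":0,"ty":0,"tz":0,"fingers":0.03}]'
```

```text
time_s: 13.8
tcp_pos: [0.5978, -0.2128, 0.1966]
eef_rot: [153.6, 89.7, -26.3]
contact_force: [-2.0, -0.4, 16.0]
gripper_width: 0.0453
time_s: 14.3
tcp_pos: [0.5977, -0.2128, 0.1966]
eef_rot: [154.0, 89.7, -26.0]
contact_force: [-3.4, 0.7, 15.3]
gripper_width: 0.0452
time_s: 14.8
tcp_pos: [0.5977, -0.2128, 0.1966]
eef_rot: [154.2, 89.7, -25.7]
contact_force: [-1.9, -0.1, 15.4]
gripper_width: 0.0453
```

```bash
python3 - <<'E'
from plant import r,viewer
from h import *
from scipy.optimize import least_squares
s=r.get_state(); plan(s,[.5983,-.2127,.197],-90)
c=viewer.capture("scene"); W=world(c)
cv2.imwrite("pics/s11.png",cv2.resize(c["pixels"][200:360,40:220],None,fx=4,fy=4,interpolation=cv2.INTER_CUBIC))
def fit(z0,z1,R):
    m=(W[...,2]>z0)&(W[...,2]<z1)&(W[...,0]>.608)&(W[...,0]<.63)&(W[...,1]>-.229)&(W[...,1]<-.197); p=W[m]
    f=least_squares(lambda q:np.hypot(p[:,0]-q[0],p[:,1]-q[1])-R,[.6,-.212],loss='soft_l1',f_scale=.001); return f.x.round(4),len(p)
print('cap',fit(.230,.247,.023),'tube',fit(.203,.216,.019))
m=(W[...,0]>.588)&(W[...,0]<.614)&(W[...,1]>-.224)&(W[...,1]<-.200)&(W[...,2]>.243)&(W[...,2]<.26)
p=W[m]; A=np.c_[p[:,:2]-p[:,:2].mean(0),np.ones(len(p))]; k=np.linalg.lstsq(A,p[:,2],rcond=None)[0]; print('top z',np.median(p[:,2]),'tilt',k[:2],len(p))
m=(W[...,2]>.212)&(W[...,2]<.235)&(W[...,0]>.53)&(W[...,0]<.58)&(W[...,1]>-.165)&(W[...,1]<-.125); p=W[m]
print('knob',len(p),((p.min(0)+p.max(0))/2).round(4))
t=viewer.capture("top"); cv2.imwrite("pics/t11.png",t["pixels"]); V=world(t)
for nm,(u,v) in dict(eyepiece=(244,216),small=(254,281),des=(160,187)).items(): print(nm,V[v,u].round(4))
E
```

```text
cur [ 0.5977 -0.2128  0.1966] y [ 0.001 -1.     0.002] z [-1.    -0.001 -0.005] F [-1.91 -0.1  15.41] t 14.8 w 0.0453
t [-0.0004 -0.0001 -0.0006] a [ 0.04 -0.29 -0.14]
cap (array([ 0.5989, -0.2128]), 244) tube (array([ 0.5998, -0.2128]), 151)
top z 0.250140738579886 tilt [0.01695702 0.00190664] 331
knob 32 [ 0.5631 -0.1447  0.2171]
eyepiece [0.5688 0.1909 0.0531]
small [0.4349 0.1817 0.0149]
des [0.6341 0.3542 0.0957]
```

View pics/s11.png

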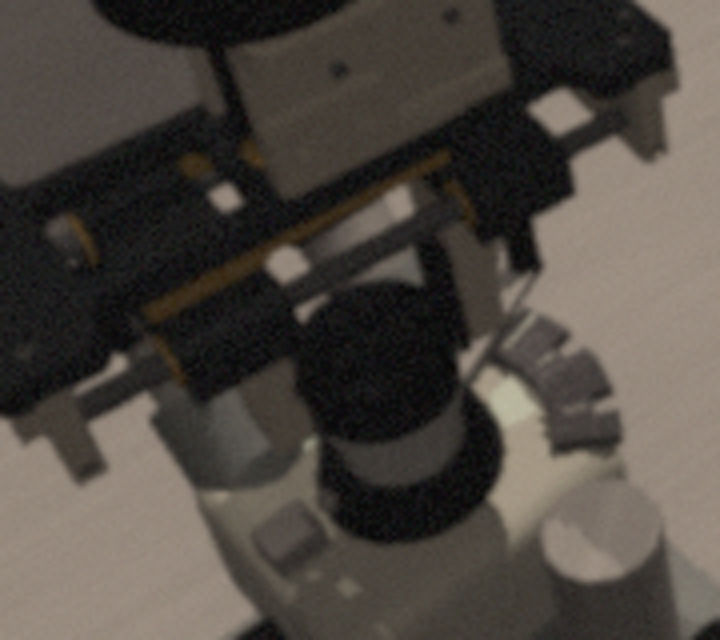

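Everything checks out: cap top at 0.250 (rim home), centred within 1 mm, tilt about 0.017 rad, a steady 15 N held for over 1.5 s, the lever in its notch and the bystanders unmoved. Handing in.

```bash
python3 -c "
from plant import order,r
print(order.close_job()); s=r.get_state(); print(s['time_s'],s['contact_force'].round(1),s['tcp_pos'].round(4))"
```

```text
the job is handed in; nothing more can be done
None
the job is handed in; nothing more can be done
```

I turned the lever to the eyepiece notch, then fitted the larger black cap and pressed it past the click until its rim sat on the shoulder. I handed the job in at about 15 s of the 58 s, with the gripper still gripping the cap and pressing it down.

Last checks before hand-in:
- **Lever:** about 0.46 to 0.47 rad, measured in two views after I let go of it. In the last picture the gripper partly hid the knob, but its position still fitted that notch.
- **Cap position:** the rim is on the shoulder: the top is at 0.250 m, and the TCP stayed at 0.1966 m as the force rose. It is about 1 mm off the tube's axis, with a tilt of about 0.02 rad.
- **Press:** steady at about 15 N for over a second.
- **Bystanders:** the small cap, spare eyepiece and desiccator read the same in the top camera as at the start, within about 2 mm.

Two things disagreed:
- **Fingertip height:** the real fingertips sit about 33 mm behind the reported TCP. My first push therefore passed over the knob without touching it. I measured the offset with the scene and wrist cameras and corrected for it.
- **Cap fit just after the click:** one camera reading put the cap about 3.5 mm off the axis. It used surface points that included the cap's flat top, and the later fit on the cap's side gave 1 mm.

No state could be read after hand-in, so the final second was not checked.

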